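Refill the stopper box, put its nested lids back on and hold up the outer lid

TASK

Pour all six glass stoppers from the steel beaker into the open stopper box and stand the empty beaker upright on the bench again. Then take the two nested lids together by the raised walls of the tray lid, carry them level, lower them right down onto the box before letting go, and lift off only the outer lid by its bar without disturbing the tray lid, so that the foil cutter in the tray can be reached. Finish while still holding the outer lid level, about 10 cm above the tray; leave the bottle, the tasting glass and the corkscrew alone.

Things in the scene. Friction and masses are not known exactly. Their poses are not given: they have to be found in the camera images.
- box_mouth (a point): Open pine stopper box, brass corners, fixed: outside 184 (x) x 104 (y) x 80 mm high, walls 7 mm, opening 170 x 90 mm. Point: centre of the opening, level with the walls' top. The tray lid's battens drop into the opening (3 mm play, more at their sloped feet), either way round; its board then lies on the walls, edges in line, and point tray_grip is 21 mm above this point.
- tray_grip (a point): Tray lid (inner lid), 200-325 g: pine board 184 (x) x 104 (y) x 7 mm; on it darker walls, a rectangle 146 x 66 mm outside, 28 mm high, 6 mm thick; battens 14 mm deep below. Stands on the bench with the outer lid on. Point: centre, half-way up the walls: 14 mm above the board's top, 35 above the bench. Take it across the 66 mm (y); the outer lid is 2 mm narrower each side, so fingers reach past it.
- lid_bar (a point): Outer lid, 95-155 g: pine board 142 (x) x 62 (y) x 6 mm lying loose on the tray's walls, a 5 mm plug below it between them (2 mm play); on top a dark bar pull along x, 70 x 14 (y) x 18 mm high. Point: centre of the bar, 9 mm above the lid's board, 9 mm below the bar's top; 29 mm above point tray_grip while the lid is on the tray.
- cutter_center (a point): Foil cutter, black, 46 x 28 x 14 mm, 30 g, lying loose in the tray under the outer lid (not seen until that is lifted); this point is its centre.
- beaker_center (a point): Steel beaker with a black rubber sleeve round it, open at the top, straight, 70 mm high, 65 mm across, wall 3 mm, 110-180 g empty, standing upright with the stoppers in it. Point: its centre, 35 mm above its underside; z points out of its mouth. Polished inside (friction about 0.3): the stoppers slide out when it is tipped 110 to 130 degrees.
- stopper0_center (a point): Green glass bottle stopper: round head 23 mm across and 9 mm thick on an 18 mm shank, 25 mm long over all, 18 g; at first in the beaker. This point is its centre.
- stopper1_center (a point): Green glass bottle stopper: round head 23 mm across and 9 mm thick on an 18 mm shank, 25 mm long over all, 18 g; at first in the beaker. This point is its centre.
- stopper2_center (a point): Green glass bottle stopper: round head 23 mm across and 9 mm thick on an 18 mm shank, 25 mm long over all, 18 g; at first in the beaker. This point is its centre.
- stopper3_center (a point): Green glass bottle stopper: round head 23 mm across and 9 mm thick on an 18 mm shank, 25 mm long over all, 18 g; at first in the beaker. This point is its centre.
- stopper4_center (a point): Green glass bottle stopper: round head 23 mm across and 9 mm thick on an 18 mm shank, 25 mm long over all, 18 g; at first in the beaker. This point is its centre.
- stopper5_center (a point): Green glass bottle stopper: round head 23 mm across and 9 mm thick on an 18 mm shank, 25 mm long over all, 18 g; at first in the beaker. This point is its centre.
- bottle: Bystander: dark wine bottle standing upright, 75 mm across, 300 mm high; origin at the centre of its underside.
- glass: Bystander: stemmed tasting glass standing upright, 65 mm across, 155 mm high; origin at the centre of its underside.
- corkscrew: Bystander: corkscrew lying on the bench, wooden T handle 92 x 22 x 24 mm, spiral 60 mm; origin under the centre of the handle.

How it is judged (in metres and radians):
On the way, in this order (a step that is already met when the one before it is completed fails the run):
1. all six stoppers are in the box (x of stopper0_center in the frame of box_mouth between -0.086 and 0.086 m and y of stopper0_center in the frame of box_mouth between -0.046 and 0.046 m and z of each of stopper0_center, stopper1_center, stopper2_center, stopper3_center, stopper4_center, stopper5_center in the frame of box_mouth below -0.012 m and x of stopper1_center in the frame of box_mouth between -0.086 and 0.086 m and y of stopper1_center in the frame of box_mouth between -0.046 and 0.046 m and x of stopper2_center in the frame of box_mouth between -0.086 and 0.086 m and y of stopper2_center in the frame of box_mouth between -0.046 and 0.046 m and x of stopper3_center in the frame of box_mouth between -0.086 and 0.086 m and y of stopper3_center in the frame of box_mouth between -0.046 and 0.046 m and x of stopper4_center in the frame of box_mouth between -0.086 and 0.086 m and y of stopper4_center in the frame of box_mouth between -0.046 and 0.046 m and x of stopper5_center in the frame of box_mouth between -0.086 and 0.086 m and y of stopper5_center in the frame of box_mouth between -0.046 and 0.046 m), for 0.2 s.
2. the beaker stands upright on the bench, let go (angle between beaker_center's own z axis and vertical below 0.1 rad and height (world z) of beaker_center between 0.031 and 0.039 m and contact force between beaker and the fingers below 0.2 N), for 0.2 s.
3. the tray lid, outer lid still on it, rests down on the box while the gripper still holds it (x of tray_grip in the frame of box_mouth between -0.006 and 0.006 m and y of tray_grip in the frame of box_mouth between -0.006 and 0.006 m and z of tray_grip in the frame of box_mouth below 0.025 m and angle between tray_grip's own z axis and vertical below 0.04 rad and angle between the x axis of tray_grip and the x axis of box_mouth, either way round below 0.12 rad and z of lid_bar in the frame of tray_grip below 0.032 m and horizontal distance between lid_bar and tray_grip below 0.008 m and contact force between tray and the fingers above 1 N), for 0.1 s.
4. the tray lid is let go and lies seated on the box, with the outer lid on it (x of tray_grip in the frame of box_mouth between -0.006 and 0.006 m and y of tray_grip in the frame of box_mouth between -0.006 and 0.006 m and z of tray_grip in the frame of box_mouth below 0.0235 m and angle between tray_grip's own z axis and vertical below 0.04 rad and angle between the x axis of tray_grip and the x axis of box_mouth, either way round below 0.12 rad and z of lid_bar in the frame of tray_grip below 0.032 m and horizontal distance between lid_bar and tray_grip below 0.008 m and contact force between tray and the fingers below 0.2 N), for 0.2 s.
At the end, for the whole second after the job is handed in: Stoppers in the box; beaker upright on the bench; tray lid fully down on the box (2.5 mm, level), cutter in it, not touched; the fingers hold the outer lid (over 1 N), level within 0.2 rad, at least 80 mm above its seat and within 100 mm sideways of it, clear of the tray (all of step 1 and angle between beaker_center's own z axis and vertical below 0.1 rad and height (world z) of beaker_center between 0.031 and 0.039 m and x of tray_grip in the frame of box_mouth between -0.006 and 0.006 m and y of tray_grip in the frame of box_mouth between -0.006 and 0.006 m and z of tray_grip in the frame of box_mouth below 0.0235 m and angle between tray_grip's own z axis and vertical below 0.04 rad and angle between the x axis of tray_grip and the x axis of box_mouth, either way round below 0.12 rad and x of cutter_center in the frame of tray_grip between -0.067 and 0.067 m and y of cutter_center in the frame of tray_grip between -0.027 and 0.027 m and z of cutter_center in the frame of tray_grip below 0.01 m and z of lid_bar in the frame of tray_grip above 0.109 m and horizontal distance between lid_bar and tray_grip below 0.1 m and angle between lid_bar's own z axis and vertical below 0.2 rad and contact force between lid and the fingers above 1 N and contact force between lid and tray below 0.05 N and contact force between tray and the fingers below 0.2 N); the arm keeps its last pose, push and grip.
It fails at once if the outer lid comes off the tray lid while that is not seated on the box, or the tray lid is disturbed as it comes off (z of lid_bar in the frame of tray_grip above 0.041 m and not (x of tray_grip in the frame of box_mouth between -0.01 and 0.01 m and y of tray_grip in the frame of box_mouth between -0.01 and 0.01 m and z of tray_grip in the frame of box_mouth below 0.027 m and angle between tray_grip's own z axis and vertical below 0.04 rad and angle between the x axis of tray_grip and the x axis of box_mouth, either way round below 0.12 rad)).
It fails at once if the tray lid is tipped (over 0.4 rad), not carried level (angle between tray_grip's own z axis and vertical above 0.4 rad).
It fails at once if the bottle is moved over 30 mm or tipped (distance of bottle from where it was at the start of the episode above 0.03 m or angle between bottle's own z axis and vertical above 0.3 rad).
It fails at once if the tasting glass is moved over 30 mm or tipped (distance of glass from where it was at the start of the episode above 0.03 m or angle between glass's own z axis and vertical above 0.3 rad).
It fails at once if the corkscrew is moved over 30 mm (distance of corkscrew from where it was at the start of the episode above 0.03 m).
It also fails if it takes over 72 s, if anything falls off the work surface, if the arm or the gripper's body presses on something with over 40 N, if the wrist force passes 120 N, or if a joint passes its speed limit or range.

ROBOT

A 7-joint arm with a two-finger parallel gripper is mounted at the origin on the work surface. World frame = base frame: x ahead of the robot, y to its left, z up, the work surface at z = 0. Lengths are in m, angles in degrees, forces in N, time in s.
With the tool pointing down it reaches from about 0.425 to 0.875 m from the base axis. Payload 4.7 kg.
Tool frame: the origin (TCP) lies on the centre line of the jaws, within the pads' length; the fingertips stand tip_extent ahead of it and the grasp point (between the pads) lies 6 mm ahead of it (tip_extent is the distance from the TCP to the fingertips, in m); y points along the fingers, x is the direction in which the jaws open and shut, and the axes are right-handed (so a half turn about y gives the same grasp; the last joint's range is limited). The gripper opens to 87 mm and grips with 3 to 60 N. Pads are 19 mm wide; open, the fingers measure 117 mm over their backs; the gripper's body (75 mm by 190 mm) begins 51 mm behind the grasp point.
Start: joints at [0.808, 18.392, -4.016, 83.108, 1.295, 78.541, -3.26], TCP at [0.65, -0, 0.248] pointing down, gripper open.
Joint ranges: [-163.93, 163.93], [-17.29, 119.83], [-79.2, 71.16], [3.27, 140.29], [-89.18, 269.18], [5.43, 117.66], [-154.24, 154.24]. Speed limits (degrees/s): [147.25, 147.25, 180, 180, 180, 180, 180].

INTERFACE

Orientations are given as a 3x3 rotation matrix whose columns are the frame's x, y, z axes.
In Python, from workcell import * gives the robot as it stands. The module is installed in compiled form; this text tells all that it offers.
- The arm moves only by the tool send_rows, never from a script. Its argument "motion" is one flat list of numbers, 5 for each row, row after row: the shift along the world's x, y, z in mm, then the turn about the world's z in degrees, then the opening in per cent of the stroke, from 0 (shut) to 100 (fully open). In form: [dx, dy, dz, yaw, gripper, dx, dy, dz, yaw, gripper, ...]. A call has 1 to 5 rows; each row is the pose to reach, as a shift and turn from the pose commanded when the call began; what a row does not reach only later rows make up. A row lasts 1/12 s, in which the tool goes at most 41.7 mm and 7.16 degrees, less where a joint would pass 70% of its speed; a pose out of reach is approached as far as the arm can. A call with a gripper value outside its range is refused whole. The fingers move at their own pace and stop on an object; the grip force is fixed at half the most. Time passes only in rows, so rows that repeat a pose let the fingers close. It gives the time, the measured TCP pose, the force and the opening at its end, in the units of the state.
- state(): the state, without advancing time (a new reading comes with each control period).
- get_image(name): name is "scene" or "side" or "wrist"; returns the picture (420x560x3 uint8, red, green, blue); there is no depth.
- camera_info(name): a dict with "K" (3x3 intrinsics, pixels), "world_from_camera" (4x4, takes a point from camera to world coordinates); the wrist camera has in their place "hand_eye" (4x4, takes a point from camera to tool coordinates, whose origin is the TCP and whose axes are the tool frame's). Camera axes: x right, y down, z forward; pixel columns grow to the right and rows downward; lengths in m; the calibration is good to about 2 mm. A picture is of the moment at which its call begins: read the wrist's pose just before it. camera_info takes no time and is no camera call.
- close_job(): hands the job in, once; it reports no verdict.
The state is a dict: "time": time; "qpos": joint angles; "joint_velocities": joint speeds; "effort": joint torques, N m; "eef_pos": TCP position; "ee_rot": TCP orientation; "force": force on the tool from outside, world axes, zero at the start; "moment": the same for the moment, N m; "finger_gap": finger opening in m.
Only numpy, scipy, OpenCV 4.12 (cv2) and the standard library are available. Lean on these libraries where they do the work, as an engineer would, in place of code of your own. Each camera call takes 0.05 s, during which the arm holds its last target. There are 200 camera calls.

## Working session

There is one attempt and no reset: what is moved stays moved. The work goes in short steps, Python scripts to look and compute and a tool call to move; the robot and the scene stay as the last step left them, time stands still between calls to the robot, and variables do not carry over. Pictures are saved under pics/ and viewed, about 8 in all and at most 12, crops included, and the job is handed in when it is done.

Besides the shell and the picture viewer there is one more tool, called after "Request:" as name(argument=value, ...), one argument or row to a line, values as JSON. send_rows: Moves the arm, as the interface text tells. Its arguments: {"type":"object","properties":{"motion":{"type":"array"}},"required":["motion"]}

```bash
mkdir -p pics; ls; cat > h.py <<'E'
from workcell import *
import numpy as np, cv2
def snap(n,f):
    s=state(); im=get_image(n); cv2.imwrite(f'pics/{f}.png',im[:,:,::-1]); return s,im
def cam(n,s=None):
    c=camera_info(n); K=np.array(c['K'])
    if 'world_from_camera' in c: T=np.array(c['world_from_camera'])
    else:
        W=np.eye(4); W[:3,:3]=s['ee_rot']; W[:3,3]=s['eef_pos']; T=W@np.array(c['hand_eye'])
    return K,T
def ray(n,u,v,s=None):
    K,T=cam(n,s); d=T[:3,:3]@np.linalg.solve(K,[u,v,1.]); return T[:3,3],d
def onz(n,u,v,z,s=None):
    o,d=ray(n,u,v,s); return o+d*(z-o[2])/d[2]
def proj(n,p,s=None):
    K,T=cam(n,s); q=K@(np.linalg.inv(T)@np.append(p,1))[:3]; return q[:2]/q[2]
E
python3 - <<'E'
from h import *
a=[snap(n,n+'0')[1] for n in('scene','side')]
s,w=snap('wrist','wrist0')
print({k:np.round(v,3).tolist() for k,v in s.items()})
for n in('scene','side','wrist'):print(n,[np.round(x,3).tolist() for x in cam(n,s)])
import workcell;print([x for x in dir(workcell) if x[0]!='_'])
E
```

```text
pics
{'time': 0.1, 'qpos': [0.809, 18.435, -4.015, 83.167, 1.295, 78.542, -3.261], 'joint_velocities': [0.077, -0.109, 0.095, -0.132, 0.087, -0.082, -0.025], 'effort': [0.0, -49.257, -0.406, -31.34, -0.064, 0.04, 0.0], 'eef_pos': [0.65, -0.0, 0.247], 'ee_rot': [[1.0, -0.002, 0.0], [-0.0, -0.0, 1.0], [-0.002, -1.0, -0.0]], 'force': [0.735, 0.647, 0.383], 'moment': [0.023, 0.047, -0.002], 'finger_gap': 0.087}
scene [[[422.838, 0.0, 279.286], [0.0, 422.838, 203.489], [0.0, 0.0, 1.0]], [[0.096, 0.549, -0.831, 1.582], [0.995, -0.037, 0.091, -0.094], [0.019, -0.835, -0.549, 0.687], [0.0, 0.0, 0.0, 1.0]]]
side [[[390.373, 0.0, 271.298], [0.0, 390.373, 212.869], [0.0, 0.0, 1.0]], [[-0.971, -0.178, 0.159, 0.451], [-0.239, 0.755, -0.611, 0.641], [-0.011, -0.632, -0.775, 0.881], [0.0, 0.0, 0.0, 1.0]]]
wrist [[[347.493, 0.0, 277.448], [0.0, 347.493, 207.008], [0.0, 0.0, 1.0]], [[1.0, 0.0, -0.002, 0.649], [-0.0, -0.969, -0.247, 0.067], [-0.002, 0.247, -0.969, 0.384], [0.0, 0.0, 0.0, 1.0]]]
['PlanningError', 'camera_info', 'close_job', 'get_image', 'state', 'tip_extent']
```

View pics/scene0.png

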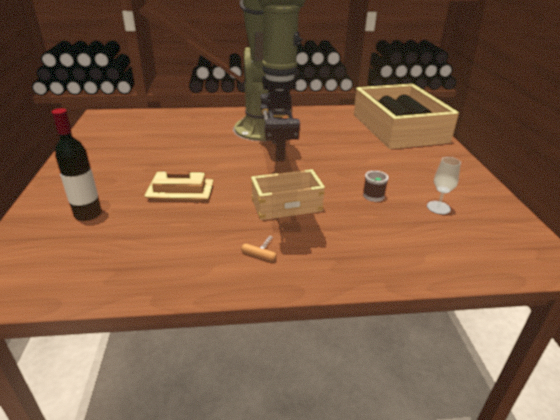

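View pics/side0.png

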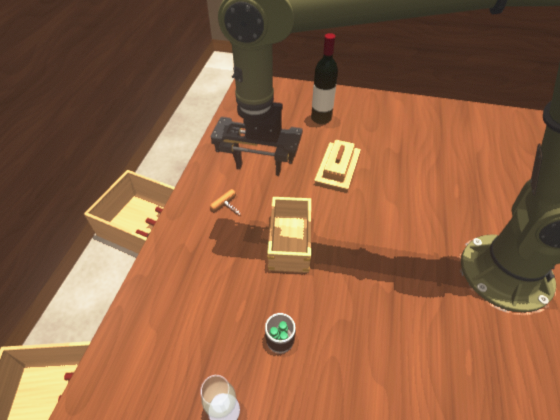

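View pics/wrist0.png

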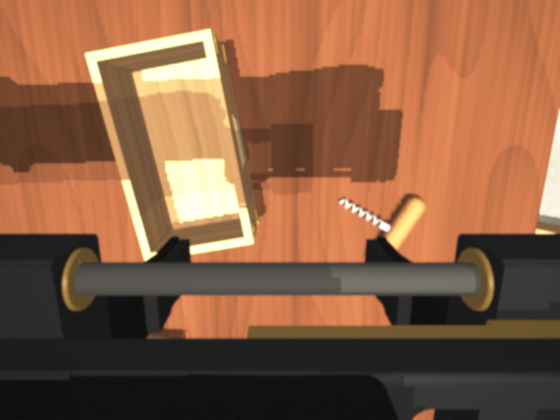

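```bash
python3 - <<'E'
from h import *
print(tip_extent)
for z,p in((.07,(375,177)),(0,(375,198))):print('beaker scene',onz('scene',*p,z))
print('beaker side',onz('side',281,325,.07))
print('box side',[onz('side',*p,.08).round(3).tolist() for p in((272,199),(312,199),(311,263),(269,263))])
print('box scene',[onz('scene',*p,.08).round(3).tolist() for p in((252,180),(313,173),(323,187),(258,193))])
print('tray side',[onz('side',*p,.021).round(3).tolist() for p in((328,143),(361,154),(352,188),(316,181))])
print('bottle',onz('scene',85,210,0),'glass',onz('scene',439,208,0),'cork',onz('scene',259,253,.0))
E
```

```text
0.025
beaker scene [0.52672135 0.30407114 0.07      ]
beaker scene [0.53321989 0.31246214 0.        ]
beaker side [0.52152929 0.30185358 0.07      ]
box side [[0.625, -0.038, 0.08], [0.519, -0.063, 0.08], [0.486, 0.138, 0.08], [0.583, 0.161, 0.08]]
box scene [[0.538, -0.06, 0.08], [0.509, 0.121, 0.08], [0.59, 0.136, 0.08], [0.609, -0.047, 0.08]]
tray side [[0.515, -0.37, 0.021], [0.404, -0.341, 0.021], [0.415, -0.185, 0.021], [0.525, -0.189, 0.021]]
bottle [ 0.53981846 -0.53600626  0.        ] glass [0.59969541 0.48658309 0.        ] cork [ 0.76502341 -0.05343532  0.        ]
```

```bash
python3 - <<'E'
from h import *
s=state()
c=np.array([onz('wrist',*p,.08,s) for p in((86,52),(211,29),(254,242),(150,261))])
print(c.round(4)); 
for a,b in((0,1),(1,2),(2,3),(3,0)):print(np.linalg.norm(c[a]-c[b]).round(4), np.degrees(np.arctan2(*(c[b]-c[a])[[1,0]])).round(2))
print(c.mean(0))
E
```

```text
[[ 0.4934  0.1192  0.08  ]
 [ 0.5956  0.1362  0.08  ]
 [ 0.6269 -0.0439  0.08  ]
 [ 0.5288 -0.0629  0.08  ]]
0.1036 9.43
0.1829 -80.14
0.0999 -169.07
0.1855 101.0
[0.56118275 0.03716368 0.08      ]
```

Request:
send_rows(
  motion=[-25,40,10,-7,100,-50,80,20,-14,100,-75,120,20,-21,100,-90,140,20,-28,100,-90,140,20,-35,100],
)

```text
time: 0.57
eef_pos: [0.5555, 0.1493, 0.2682]
ee_rot: [[0.824, -0.002, 0.567], [-0.567, 0.005, 0.824], [-0.004, -1.0, 0.003]]
force: [-0.6, 1.3, 0.7]
finger_gap: 0.0871
```

Request:
send_rows(
  motion=[0,0,0,-7,100,0,0,0,-14,100,0,0,0,-21,100,0,0,0,-28,100,0,0,0,-35,100],
)

```text
time: 0.98
eef_pos: [0.5597, 0.14, 0.2672]
ee_rot: [[0.339, -0.001, 0.941], [-0.941, -0.0, 0.339], [0.0, -1.0, -0.001]]
force: [0.4, -0.3, -0.5]
finger_gap: 0.0872
```

Request:
send_rows(
  motion=[-35,40,10,-7,100,-70,60,20,-10,100,-70,60,20,-10,100],
)

```text
time: 1.23
eef_pos: [0.486, 0.205, 0.2886]
ee_rot: [[0.18, -0.001, 0.984], [-0.984, 0.003, 0.18], [-0.003, -1.0, -0.001]]
force: [-0.1, 0.9, 0.6]
finger_gap: 0.0872
```

```bash
python3 - <<'E'
from h import *
s,im=snap('wrist','wrist1'); print(s['eef_pos'],s['ee_rot'])
E
```

```text
[0.48599727 0.2049749  0.28860101] [[ 1.80393325e-01 -1.48057849e-03  9.83593440e-01]
 [-9.83590259e-01  2.68396695e-03  1.80396782e-01]
 [-2.90702388e-03 -9.99995302e-01 -9.72112862e-04]]
```

View pics/wrist1.png

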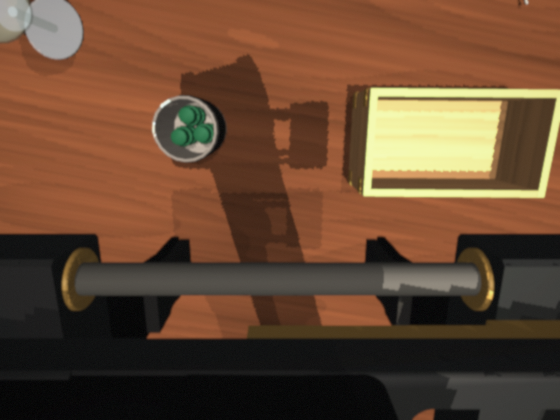

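```bash
python3 - <<'E'
from h import *
s=state()
l=[onz('wrist',*p,.07,s) for p in((153,129),(219,129),(186,96),(186,162),(186,129))]
print(np.array(l).round(4), np.linalg.norm(l[0]-l[1]),np.linalg.norm(l[2]-l[3]))
c=np.array([onz('wrist',*p,.08,s) for p in((372,88.5),(364,196.5),(546,197.5))]);print(c.round(4))
for a,b in((0,1),(1,2)):print(np.linalg.norm(c[a]-c[b]).round(4), np.degrees(np.arctan2(*(c[b]-c[a])[[1,0]])).round(2))
print((c[0]+c[2])/2)
b=(l[0]+l[1]+l[2]+l[3])/4; print('shift to beaker',(b-s['eef_pos'])*1000)
E
```

```text
[[0.5181 0.3391 0.07  ]
 [0.5302 0.274  0.07  ]
 [0.5555 0.3103 0.07  ]
 [0.4913 0.3025 0.07  ]
 [0.5241 0.3065 0.07  ]] 0.06618241100324328 0.06472484199264641
[[ 0.5945  0.1354  0.08  ]
 [ 0.4915  0.1173  0.08  ]
 [ 0.5247 -0.0652  0.08  ]]
0.1046 -170.03
0.1855 -79.68
[0.55961158 0.03512588 0.08      ]
shift to beaker [  37.95494026  101.05062359 -219.19973758]
```

Request:
send_rows(
  motion=[15,38,0,0,100,34,76,0,0,100,34,106,-20,0,100,34,106,-60,0,100,34,106,-100,0,100],
)

```text
time: 1.7
eef_pos: [0.5244, 0.3092, 0.1873]
ee_rot: [[0.181, 0.003, 0.984], [-0.984, 0.003, 0.181], [-0.002, -1.0, 0.003]]
force: [0.5, -0.5, -0.9]
finger_gap: 0.0872
```

Request:
send_rows(
  motion=[0,0,-40,0,100,0,0,-80,0,100,0,0,-115,0,100,0,0,-135,0,100,0,0,-146,0,100],
)

```text
time: 2.12
eef_pos: [0.522, 0.304, 0.0373]
ee_rot: [[0.176, -0.005, 0.984], [-0.984, -0.004, 0.176], [0.003, -1.0, -0.006]]
force: [-0.2, -1.0, -0.2]
finger_gap: 0.0869
```

Request:
send_rows(
  motion=[0,0,0,0,100,0,0,0,0,80,0,0,0,0,60,0,0,0,0,50,0,0,0,0,50],
)

```text
time: 2.53
eef_pos: [0.5252, 0.3066, 0.0435]
ee_rot: [[0.176, 0.003, 0.984], [-0.984, 0.002, 0.176], [-0.001, -1.0, 0.003]]
force: [0.2, 0.3, -0.4]
finger_gap: 0.068
```

Request:
send_rows(
  motion=[0,0,0,0,50,0,0,0,0,50,0,0,0,0,50],
)

```text
time: 2.78
eef_pos: [0.525, 0.3071, 0.0433]
ee_rot: [[0.176, 0.003, 0.984], [-0.984, 0.002, 0.176], [-0.001, -1.0, 0.003]]
force: [-0.2, 0.4, 5.9]
finger_gap: 0.0631
```

Request:
send_rows(
  motion=[0,0,25,0,50,0,0,55,0,50,10,0,85,0,50,35,-5,95,0,50,65,-20,95,0,50],
)

```text
time: 3.2
eef_pos: [0.5889, 0.2908, 0.1407]
ee_rot: [[0.182, 0.004, 0.983], [-0.983, 0.005, 0.182], [-0.004, -1.0, 0.005]]
force: [-0.2, 0.9, -3.4]
finger_gap: 0.0629
```

Request:
send_rows(
  motion=[25,-20,0,0,50,50,-45,0,0,50,70,-75,0,0,50,85,-105,0,0,50,95,-135,0,0,50],
)

```text
time: 3.62
eef_pos: [0.6846, 0.1486, 0.135]
ee_rot: [[0.175, -0.002, 0.985], [-0.985, -0.001, 0.175], [0.001, -1.0, -0.002]]
force: [0.6, -0.4, -2.4]
finger_gap: 0.0631
```

Request:
send_rows(
  motion=[3,-30,0,0,50,6,-60,0,0,50,6,-82,-10,0,50,6,-92,-21,0,50,6,-92,-21,0,50],
)

```text
time: 4.03
eef_pos: [0.6877, 0.054, 0.1115]
ee_rot: [[0.171, -0.007, 0.985], [-0.985, -0.003, 0.171], [0.002, -1.0, -0.007]]
force: [-0.9, -1.1, -4.2]
finger_gap: 0.0628
```

```bash
python3 - <<'E'
from h import *
s,a=snap('scene','s2'); b=get_image('side')
print(s['time'],s['eef_pos'],s['force'],s['finger_gap'],s['ee_rot'][1])
a=a[100:300,150:500];b=b[100:400,130:430]
c=np.zeros((300,750,3),np.uint8);c[:200,:350]=a;c[:300,400:700]=b
cv2.imwrite('pics/c2.png',c[:,:,::-1])
E
```

```text
4.0333 [0.68765114 0.0539865  0.11154956] [-0.93990778 -1.08380682 -4.21632125] 0.0628096964228246 [-0.98533898 -0.00335602  0.17057498]
```

View pics/c2.png

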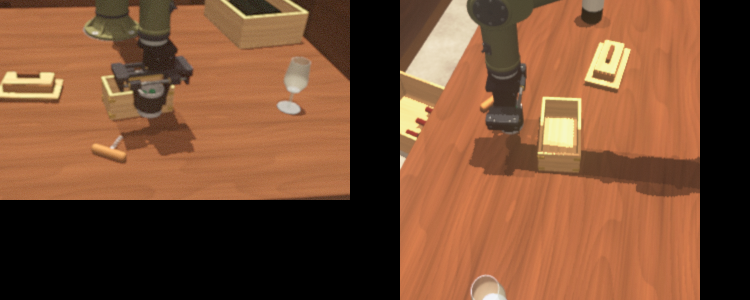

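Request:
send_rows(
  motion=[-25,-4,-2,0,50,-43,-8,-2,0,50,-47,-8,-1,0,50,-51,-9,2,0,50,-55,-10,5,0,50],
)

```text
time: 4.55
eef_pos: [0.6397, 0.0535, 0.1221]
ee_rot: [[0.18, 0.012, 0.984], [-0.984, 0.004, 0.18], [-0.002, -1.0, 0.013]]
force: [12.5, 3.5, -10.9]
finger_gap: 0.0631
```

Request:
send_rows(
  motion=[0,0,0,0,50,-3,-1,2,0,50,-5,-1,3,0,50,-8,-1,4,0,50,-10,-2,5,0,50],
)

```text
time: 4.97
eef_pos: [0.6284, 0.0507, 0.1277]
ee_rot: [[0.18, 0.007, 0.984], [-0.984, 0.002, 0.18], [-0.001, -1.0, 0.008]]
force: [1.1, 0.8, -1.8]
finger_gap: 0.0633
```

```bash
python3 - <<'E'
from h import *
s,a=snap('scene','s3'); b=get_image('side')
print(s['time'],s['eef_pos'],s['force'],s['finger_gap'],s['ee_rot'][1])
a=cv2.resize(a[140:240,220:340],None,fx=3,fy=3);b=cv2.resize(b[150:290,180:330],None,fx=2.5,fy=2.5)
c=np.zeros((360,740,3),np.uint8);c[:300,:360]=a;c[:350,362:737]=b
cv2.imwrite('pics/c3.png',c[:,:,::-1])
E
```

```text
4.9667 [0.62836347 0.05073576 0.12769356] [ 1.11457259  0.84014943 -1.78509908] 0.06332391415805316 [-0.98369225  0.00232849  0.17984475]
```

View pics/c3.png

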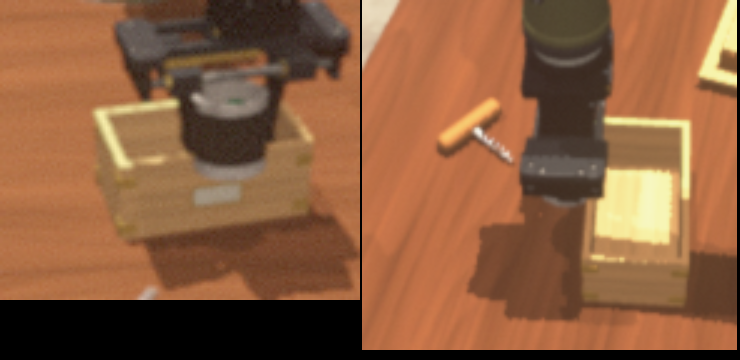

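Request:
send_rows(
  motion=[-6,-1,1,0,50,-11,-2,2,0,50,-16,-3,2,0,50,-22,-4,2,0,50,-27,-5,1,0,50],
)

```text
time: 5.48
eef_pos: [0.5968, 0.0416, 0.1263]
ee_rot: [[0.176, -0.001, 0.984], [-0.984, -0.0, 0.176], [0.0, -1.0, -0.001]]
force: [-0.3, 0.4, -3.4]
finger_gap: 0.0632
```

Request:
send_rows(
  motion=[-4,-1,-1,0,50,-8,-1,-3,0,50,-12,-2,-5,0,50,-15,-3,-8,0,50,-16,-3,-8,0,50],
)

```text
time: 5.9
eef_pos: [0.5857, 0.04, 0.1219]
ee_rot: [[0.176, 0.01, 0.984], [-0.984, 0.002, 0.176], [0.0, -1.0, 0.01]]
force: [3.6, 1.0, 5.1]
finger_gap: 0.0633
```

```bash
cat > v.py <<'E'
import sys
from h import *
n=sys.argv[1]
s,a=snap('scene','s'+n); b=get_image('side')
print(s['time'],s['eef_pos'],s['force'],s['finger_gap'],s['ee_rot'][1])
a=cv2.resize(a[130:230,220:340],None,fx=3,fy=3);b=cv2.resize(b[150:290,180:330],None,fx=2.5,fy=2.5)
c=np.zeros((360,740,3),np.uint8);c[:300,:360]=a;c[:350,362:737]=b
cv2.imwrite('pics/c%s.png'%n,c[:,:,::-1])
E
python3 v.py 4
```

```text
5.9 [0.58570173 0.03997227 0.12192706] [3.56674137 1.04424485 5.09236144] 0.06331666575815081 [-0.9843256   0.00172995  0.17635224]
```

View pics/c4.png

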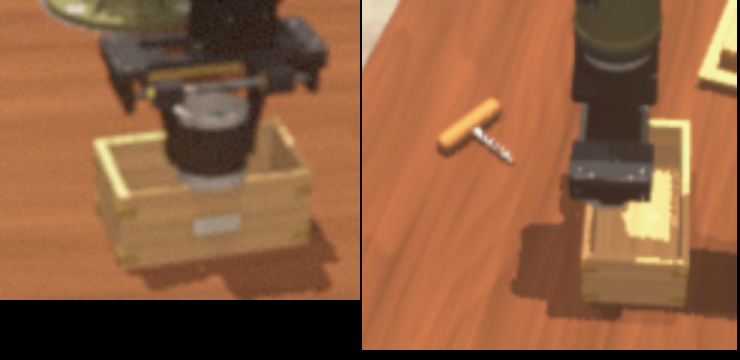

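Request:
send_rows(
  motion=[0,0,12,0,50,5,1,22,0,50,40,7,22,0,50,75,13,22,0,50,85,15,10,0,50],
)

```text
time: 6.42
eef_pos: [0.673, 0.055, 0.1319]
ee_rot: [[0.176, 0.009, 0.984], [-0.984, 0.001, 0.176], [0.0, -1.0, 0.009]]
force: [0.8, 0.1, -1.3]
finger_gap: 0.0629
```

Request:
send_rows(
  motion=[0,0,-23,0,50,0,0,-23,0,50,-10,-2,-23,0,50,-20,-3,-23,0,50,-22,-4,-23,0,50],
)

```text
time: 6.83
eef_pos: [0.6431, 0.0497, 0.1059]
ee_rot: [[0.176, -0.003, 0.984], [-0.984, -0.001, 0.176], [-0.0, -1.0, -0.003]]
force: [-1.5, -0.1, -2.6]
finger_gap: 0.0631
```

Request:
send_rows(
  motion=[-2,0,1,0,50,-4,-1,2,0,50,-6,-1,4,0,50,-8,-1,6,0,50,-8,-1,6,0,50],
)

```text
time: 7.25
eef_pos: [0.6375, 0.0491, 0.1126]
ee_rot: [[0.176, 0.002, 0.984], [-0.984, 0.0, 0.176], [0.0, -1.0, 0.002]]
force: [0.4, 0.4, -2.0]
finger_gap: 0.0633
```

Request:
send_rows(
  motion=[-2,0,1,0,50,-4,-1,2,0,50,-6,-1,4,0,50,-8,-1,5,0,50,-10,-2,6,0,50],
)

```text
time: 7.67
eef_pos: [0.6333, 0.0486, 0.1194]
ee_rot: [[0.177, 0.015, 0.984], [-0.984, 0.003, 0.177], [0.0, -1.0, 0.016]]
force: [14.8, 3.5, -8.8]
finger_gap: 0.0632
```

Request:
send_rows(
  motion=[-2,0,1,0,50,-4,-1,2,0,50,-6,-1,3,0,50,-8,-1,3,0,50,-8,-1,3,0,50],
)

```text
time: 8.08
eef_pos: [0.6258, 0.0473, 0.1233]
ee_rot: [[0.177, 0.017, 0.984], [-0.984, 0.002, 0.177], [0.001, -1.0, 0.017]]
force: [14.2, 1.6, -6.5]
finger_gap: 0.0631
```

```bash
python3 v.py 5
```

```text
8.0833 [0.62576103 0.0473199  0.12334886] [14.20627674  1.60059038 -6.52046436] 0.0631087296334743 [-0.98428951  0.00234739  0.17654647]
```

View pics/c5.png

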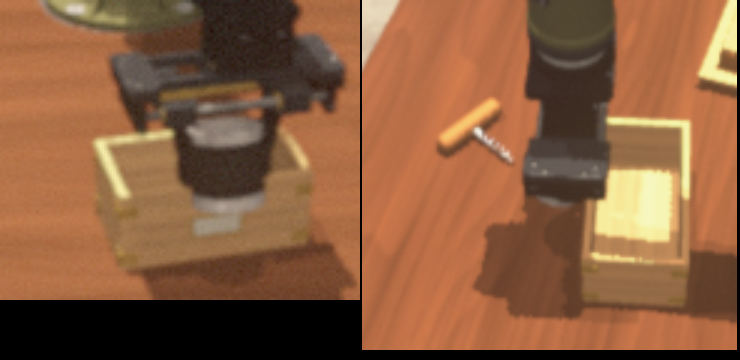

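Request:
send_rows(
  motion=[-2,0,0,0,50,-4,-1,0,0,50,-6,-1,0,0,50,-8,-1,0,0,50,-10,-2,0,0,50],
)

```text
time: 8.6
eef_pos: [0.6172, 0.0457, 0.1249]
ee_rot: [[0.177, 0.02, 0.984], [-0.984, 0.003, 0.177], [0.001, -1.0, 0.02]]
force: [14.0, 3.0, -0.0]
finger_gap: 0.0629
```

Request:
send_rows(
  motion=[-2,0,0,0,50,-4,-1,0,0,50,-6,-1,0,0,50,-8,-1,0,0,50,-8,-1,0,0,50],
)

```text
time: 9.02
eef_pos: [0.6074, 0.044, 0.1252]
ee_rot: [[0.176, 0.016, 0.984], [-0.984, 0.002, 0.176], [0.001, -1.0, 0.016]]
force: [8.9, 1.3, 2.8]
finger_gap: 0.0632
```

Request:
send_rows(
  motion=[-3,0,-1,0,50,-6,-1,-1,0,50,-9,-2,-2,0,50,-12,-2,-3,0,50,-15,-3,-5,0,50],
)

```text
time: 9.43
eef_pos: [0.5907, 0.0409, 0.1206]
ee_rot: [[0.176, 0.012, 0.984], [-0.984, 0.002, 0.176], [0.001, -1.0, 0.012]]
force: [2.1, 1.5, 9.8]
finger_gap: 0.0631
```

Request:
send_rows(
  motion=[-3,0,-2,0,50,-6,-1,-3,0,50,-9,-2,-4,0,50,-12,-2,-5,0,50,-13,-2,-6,0,50],
)

```text
time: 9.85
eef_pos: [0.5744, 0.0381, 0.1113]
ee_rot: [[0.176, 0.004, 0.984], [-0.984, 0.0, 0.176], [0.001, -1.0, 0.004]]
force: [1.3, -0.7, 6.8]
finger_gap: 0.0627
```

Request:
send_rows(
  motion=[-2,0,-2,0,50,-4,-1,-4,0,50,-5,-1,-6,0,50,-6,-1,-8,0,50,-6,-1,-8,0,50],
)

```text
time: 10.27
eef_pos: [0.5651, 0.0364, 0.1019]
ee_rot: [[0.176, -0.004, 0.984], [-0.984, -0.001, 0.176], [0.0, -1.0, -0.004]]
force: [-4.8, -0.8, 9.0]
finger_gap: 0.0634
```

```bash
python3 v.py 6
```

```text
10.2667 [0.56511163 0.03643103 0.10185973] [-4.81963142 -0.84544642  8.99858288] 0.06336889176634028 [-0.98444649 -0.00098576  0.17568195]
```

View pics/c6.png

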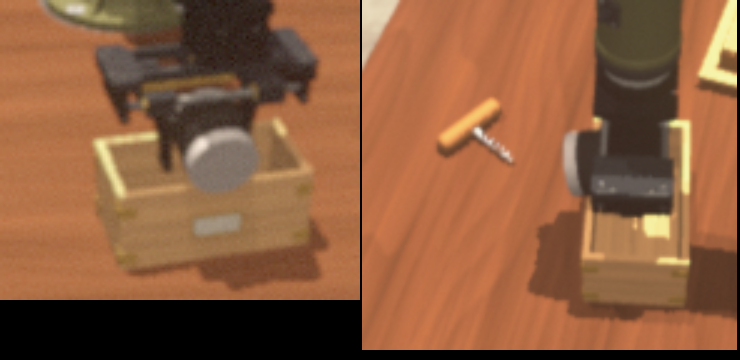

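Request:
send_rows(
  motion=[0,0,-2,0,50,0,0,-4,0,50,0,0,-6,0,50,0,0,-7,0,50,0,0,-7,0,50],
)

```text
time: 10.78
eef_pos: [0.5635, 0.0362, 0.0945]
ee_rot: [[0.176, -0.008, 0.984], [-0.984, -0.001, 0.176], [0.0, -1.0, -0.008]]
force: [-7.9, -0.1, 12.9]
finger_gap: 0.0629
```

Request:
send_rows(
  motion=[1,-6,0,0,50,-1,6,0,0,50,1,-6,0,0,50,-1,6,0,0,50,0,0,0,0,50],
)

```text
time: 11.2
eef_pos: [0.566, 0.0402, 0.0946]
ee_rot: [[0.179, -0.002, 0.984], [-0.984, 0.003, 0.179], [-0.003, -1.0, -0.001]]
force: [-0.8, 6.0, 3.9]
finger_gap: 0.0627
```

Request:
send_rows(
  motion=[1,-6,0,0,50,-1,6,0,0,50,1,-6,0,0,50,-1,6,0,0,50,0,0,0,0,50],
)

```text
time: 11.62
eef_pos: [0.5662, 0.0405, 0.0945]
ee_rot: [[0.179, -0.001, 0.984], [-0.984, 0.003, 0.179], [-0.003, -1.0, -0.001]]
force: [-1.4, 5.4, 3.4]
finger_gap: 0.0631
```

```bash
python3 - <<'E'
from h import *
s=state();print(s['eef_pos'],s['force'])
for n in('side','scene','wrist'):
    im=snap(n,n+'7')[1]
    g=cv2.cvtColor(im,cv2.COLOR_RGB2HSV)
    m=cv2.inRange(g,(65,90,25),(95,255,255))
    k,l,st,ce=cv2.connectedComponentsWithStats(m)
    print(n,[(st[i].tolist(),ce[i].round().tolist()) for i in range(1,k) if st[i,4]>5])
E
```

```text
[0.5661554  0.04047215 0.09452088] [-1.41352883  5.41090396  3.41938147]
side []
scene []
wrist []
```

Request:
send_rows(
  motion=[0,0,20,0,50,0,0,50,0,50,0,0,75,0,50,30,5,80,0,50,65,11,80,0,50],
)

```text
time: 12.18
eef_pos: [0.6316, 0.0463, 0.1764]
ee_rot: [[0.174, 0.0, 0.985], [-0.985, -0.002, 0.174], [0.002, -1.0, -0.0]]
force: [1.8, -0.4, -2.1]
finger_gap: 0.0625
```

Request:
send_rows(
  motion=[30,5,0,0,50,30,5,0,0,50],
)

```text
time: 12.35
eef_pos: [0.6648, 0.053, 0.1712]
ee_rot: [[0.176, -0.002, 0.984], [-0.984, -0.001, 0.176], [0.001, -1.0, -0.002]]
force: [-0.6, 0.1, -2.4]
finger_gap: 0.063
```

```bash
python3 - <<'E'
from h import *
s=state();print(s['eef_pos'],s['force'])
ims=[]
for n in('side','scene'):
    im=snap(n,n+'8')[1]; ims.append(im)
    g=cv2.cvtColor(im,cv2.COLOR_RGB2HSV)
    m=cv2.inRange(g,(60,80,20),(95,255,255))
    k,l,st,ce=cv2.connectedComponentsWithStats(m)
    print(n,[(st[i].tolist(),ce[i].round().tolist()) for i in range(1,k) if st[i,4]>3])
a=cv2.resize(ims[1][130:230,220:340],None,fx=3,fy=3);b=cv2.resize(ims[0][150:300,200:340],None,fx=3,fy=3)
c=np.zeros((450,790,3),np.uint8);c[:300,:360]=a;c[:450,362:782]=b
cv2.imwrite('pics/c8.png',c[:,:,::-1])
E
```

```text
[0.66483633 0.05302433 0.17122873] [-0.5779463   0.09894975 -2.41041916]
side [([296, 232, 5, 5, 22], [298.0, 234.0]), ([297, 238, 4, 2, 5], [299.0, 239.0])]
scene [([83, 49, 3, 2, 4], [84.0, 50.0]), ([119, 55, 4, 4, 4], [120.0, 56.0]), ([111, 60, 4, 2, 4], [112.0, 60.0]), ([94, 64, 3, 4, 5], [95.0, 65.0]), ([287, 189, 5, 6, 17], [289.0, 191.0])]
```

View pics/c8.png

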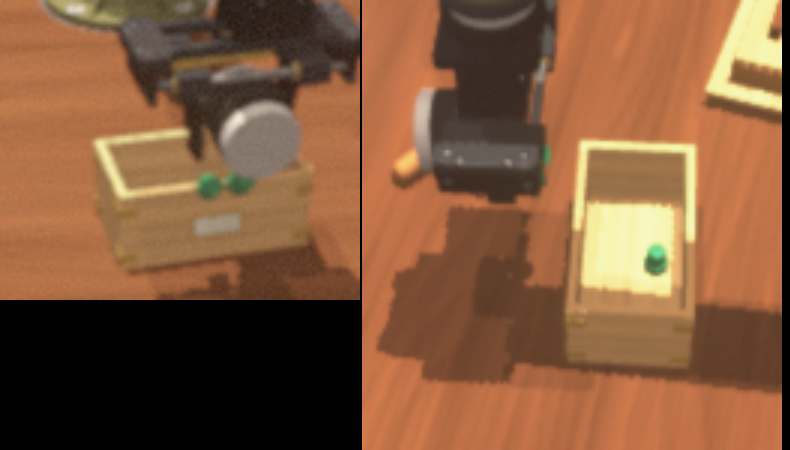

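```bash
python3 - <<'E'
from h import *
for u in((261,201.7),):
  for v in((290,191.7),(300,191)):
    o,d=ray('side',*u);p,e=ray('scene',*v)
    A=np.stack([d,-e],1);t=np.linalg.lstsq(A,p-o,rcond=None)[0];print((o+d*t[0]).round(3),(p+e*t[1]).round(3))
for z in(.012,.09,.11):print(z,[onz('scene',*v,z).round(3) for v in((290,191.7),(300,191))],onz('side',261,201.7,z).round(3))
print('box one',onz('side',298,235,.02))
im=cv2.imread('pics/side8.png');g=cv2.cvtColor(im,cv2.COLOR_BGR2HSV)[195:210,255:268];print(g[:,:,0])
E
```

```text
[0.641 0.013 0.122] [0.653 0.035 0.108]
[0.637 0.025 0.136] [0.658 0.06  0.112]
0.012 [array([0.499, 0.056, 0.012]), array([0.497, 0.087, 0.012])] [ 0.668 -0.078  0.012]
0.09 [array([0.624, 0.038, 0.09 ]), array([0.623, 0.066, 0.09 ])] [ 0.649 -0.013  0.09 ]
0.11 [array([0.656, 0.034, 0.11 ]), array([0.655, 0.06 , 0.11 ])] [0.644 0.003 0.11 ]
box one [0.53806051 0.02107741 0.02      ]
[[13 12 14 13 12 10 11 11 11 11 10 11 11]
 [11 12 14 12 12 10 11 11 11 10 10 11 11]
 [13 12 11 14 12 13 12 11 11 11 10 11 11]
 [13 12 13 13 13 25 30 17 11 11 11 11 11]
 [13 11 12 13 14 40 53 30 12 11 11 11 11]
 [11 11 11 12 15 44 60 42 12 11 11 11 11]
 [12  9 11 12 17 48 63 45 12 11 11 11 11]
 [12 13 12 12 17 50 64 43 12 11 11 11 11]
 [12 11 11 13 19 50 59 35 12 11 11 11 11]
 [12 11 13 14 18 35 37 19 12 11 11 11 11]
 [13 12 13 14 16 16 15 13 11 11 11 11 11]
 [13 14 13 14 17 14 11 11 11 11 11 11 11]
 [13 16 13 15 24 17 11 11 11 11 11 10 11]
 [14 14 13 18 31 24 13 11 11 11 11 11 10]
 [14 13 13 18 34 30 15 11 11 11 11 10 11]]
```

Request:
send_rows(
  motion=[-41,-7,0,0,50,-80,-14,0,0,50,-88,-16,0,0,50,-90,-16,0,0,50],
)

```text
time: 12.78
eef_pos: [0.5673, 0.035, 0.1732]
ee_rot: [[0.174, -0.005, 0.985], [-0.985, -0.002, 0.174], [0.001, -1.0, -0.005]]
force: [0.0, -0.6, -1.5]
finger_gap: 0.063
```

```bash
cat > g.py <<'E'
import sys
from h import *
s=state();print(s['time'],s['eef_pos'],s['force'])
for n in('side','scene'):
    im=snap(n,n+sys.argv[1])[1]
    g=cv2.cvtColor(im,cv2.COLOR_RGB2HSV)
    m=cv2.inRange(g,(50,70,20),(95,255,255)); 
    k,l,st,ce=cv2.connectedComponentsWithStats(m)
    for i in range(1,k):
        if st[i,4]>3 and st[i,1]>100:print(n,st[i].tolist(),onz(n,*ce[i],.012).round(3))
E
python3 g.py 9
```

```text
12.7833 [0.56733711 0.03501201 0.17319883] [ 0.01573534 -0.61892727 -1.52455618]
side [252, 229, 8, 18, 96] [0.649 0.052 0.012]
side [295, 232, 6, 9, 46] [0.539 0.019 0.012]
scene [60, 140, 3, 3, 5] [ 0.091 -0.742  0.012]
scene [60, 144, 3, 3, 4] [ 0.125 -0.731  0.012]
scene [59, 148, 4, 3, 5] [ 0.161 -0.721  0.012]
scene [298, 215, 6, 9, 40] [0.645 0.069 0.012]
scene [287, 216, 7, 10, 46] [0.648 0.037 0.012]
```

Request:
send_rows(
  motion=[0,0,-30,0,50,0,0,-54,0,50,14,2,-54,0,50,0,0,-54,0,50,14,2,-54,0,50],
)

```text
time: 13.3
eef_pos: [0.5827, 0.0383, 0.1188]
ee_rot: [[0.176, -0.007, 0.984], [-0.984, -0.001, 0.176], [0.0, -1.0, -0.007]]
force: [-1.5, 0.2, -1.9]
finger_gap: 0.063
```

Request:
send_rows(
  motion=[-14,-2,0,0,50,0,0,0,0,50,-14,-2,0,0,50,0,0,0,0,50,-14,-2,0,0,50],
)

```text
time: 13.72
eef_pos: [0.5759, 0.0378, 0.1206]
ee_rot: [[0.176, 0.004, 0.984], [-0.984, 0.001, 0.176], [0.0, -1.0, 0.004]]
force: [0.7, 0.4, -1.7]
finger_gap: 0.0625
```

Request:
send_rows(
  motion=[0,0,0,0,50,0,0,0,0,50,0,0,40,0,50,0,0,80,0,50,0,0,105,0,50],
)

```text
time: 14.13
eef_pos: [0.574, 0.0372, 0.2297]
ee_rot: [[0.176, 0.005, 0.984], [-0.984, 0.0, 0.176], [0.001, -1.0, 0.005]]
force: [2.3, 0.5, -1.1]
finger_gap: 0.0629
```

```bash
python3 g.py 10; python3 -c "
from h import *
print(state()['force'])"
```

```text
14.1333 [0.57402303 0.03719622 0.22973746] [ 2.32756227  0.47719052 -1.10217753]
side [295, 225, 10, 16, 92] [0.537 0.007 0.012]
side [252, 228, 8, 19, 101] [0.65  0.05  0.012]
scene [59, 141, 5, 8, 11] [ 0.118 -0.732  0.012]
scene [57, 148, 3, 3, 5] [ 0.158 -0.731  0.012]
scene [298, 215, 6, 9, 41] [0.645 0.068 0.012]
scene [287, 216, 7, 9, 44] [0.647 0.038 0.012]
[ 1.19802402  0.10464344 -1.24096667]
```

```bash
python3 - <<'E'
from h import *
f=[]
for i in range(10):
    get_image('side'); f.append(state()['force'])
print(np.mean(f,0),np.std(f,0))
E
```

```text
[-0.14791825  0.0091311  -2.36123585] [0.48098495 0.34701038 0.54468041]
```

Request:
send_rows(
  motion=[20,4,0,0,50,55,10,0,0,50,85,15,0,0,50,105,18,0,0,50,110,19,0,0,50],
)

```text
time: 15.15
eef_pos: [0.6844, 0.0567, 0.2241]
ee_rot: [[0.176, 0.0, 0.984], [-0.984, 0.0, 0.176], [-0.0, -1.0, 0.0]]
force: [-0.9, -0.1, -0.7]
finger_gap: 0.0632
```

```bash
python3 g.py 11; python3 - <<'E'
import cv2
a=cv2.imread('pics/side11.png');cv2.imwrite('pics/c11.png',cv2.resize(a[170:290,220:340],None,fx=5,fy=5,interpolation=cv2.INTER_CUBIC))
E
```

```text
15.15 [0.68439004 0.05665723 0.2241369 ] [-0.8503586  -0.12813249 -0.66237758]
side [295, 225, 10, 16, 98] [0.538 0.006 0.012]
side [252, 229, 9, 18, 102] [0.649 0.05  0.012]
scene [61, 140, 3, 3, 4] [ 0.093 -0.738  0.012]
scene [57, 144, 5, 4, 7] [ 0.132 -0.735  0.012]
scene [63, 144, 5, 4, 7] [ 0.134 -0.715  0.012]
scene [298, 215, 6, 9, 47] [0.644 0.069 0.012]
scene [287, 216, 6, 9, 42] [0.646 0.038 0.012]
```

View pics/c11.png

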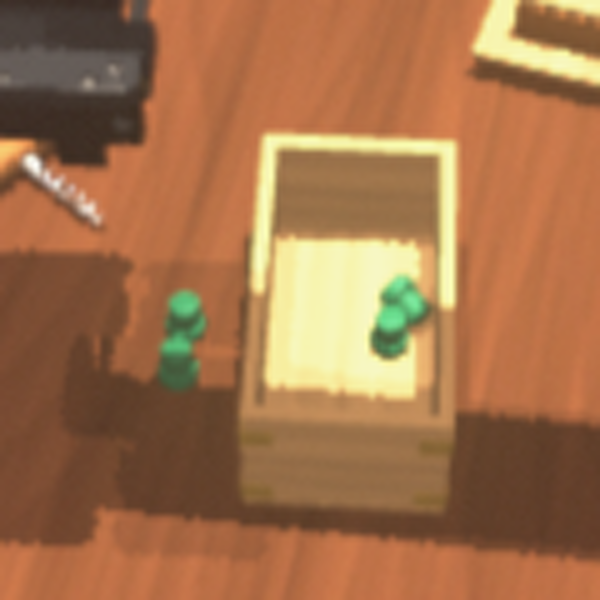

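Request:
send_rows(
  motion=[-35,-6,0,0,50,-70,-12,-15,0,50,-86,-15,-45,0,50,-86,-15,-75,0,50,-86,-15,-88,0,50],
)

```text
time: 15.67
eef_pos: [0.5917, 0.04, 0.1345]
ee_rot: [[0.175, -0.006, 0.984], [-0.985, -0.001, 0.175], [0.0, -1.0, -0.006]]
force: [-0.9, -0.5, -3.8]
finger_gap: 0.0628
```

Request:
send_rows(
  motion=[0,0,-4,0,50,3,0,-8,0,50,6,1,-12,0,50,9,2,-12,0,50,12,2,-12,0,50],
)

```text
time: 16.08
eef_pos: [0.6094, 0.0436, 0.1266]
ee_rot: [[0.176, 0.002, 0.984], [-0.984, 0.0, 0.176], [-0.0, -1.0, 0.002]]
force: [0.7, 0.1, -2.5]
finger_gap: 0.0628
```

Request:
send_rows(
  motion=[3,0,0,0,50,6,1,-1,0,50,9,2,-2,0,50,12,2,-3,0,50,15,3,-5,0,50],
)

```text
time: 16.5
eef_pos: [0.6235, 0.0459, 0.1207]
ee_rot: [[0.176, 0.0, 0.984], [-0.984, -0.0, 0.176], [0.0, -1.0, 0.0]]
force: [-0.6, -0.0, -2.6]
finger_gap: 0.0631
```

Request:
send_rows(
  motion=[3,0,-1,0,50,6,1,-2,0,50,9,2,-3,0,50,12,2,-5,0,50,15,3,-7,0,50],
)

```text
time: 16.92
eef_pos: [0.6384, 0.0489, 0.1135]
ee_rot: [[0.176, 0.0, 0.984], [-0.984, -0.0, 0.176], [0.0, -1.0, 0.0]]
force: [0.0, -0.1, -2.4]
finger_gap: 0.0627
```

Request:
send_rows(
  motion=[0,0,32,0,50,-25,-4,32,0,50,-50,-9,32,0,50,-50,-9,20,0,50,-50,-9,14,0,50],
)

```text
time: 17.33
eef_pos: [0.5872, 0.0396, 0.1269]
ee_rot: [[0.176, -0.0, 0.984], [-0.984, -0.0, 0.176], [0.0, -1.0, -0.0]]
force: [1.1, -1.1, -2.7]
finger_gap: 0.0632
```

Request:
send_rows(
  motion=[3,1,-2,0,50,6,1,-4,0,50,8,1,-6,0,50,10,2,-7,0,50,12,2,-7,0,50],
)

```text
time: 17.75
eef_pos: [0.6006, 0.0424, 0.1202]
ee_rot: [[0.176, -0.0, 0.984], [-0.984, 0.0, 0.176], [-0.0, -1.0, -0.0]]
force: [0.4, 0.1, -2.6]
finger_gap: 0.0626
```

```bash
cat > tri.py <<'E'
from h import *
def tri(u,v):
    o,d=ray('side',*u);p,e=ray('scene',*v)
    t=np.linalg.lstsq(np.stack([d,-e],1),p-o,rcond=None)[0];return (o+d*t[0]+p+e*t[1])/2,np.linalg.norm(o+d*t[0]-p-e*t[1])
E
python3 - <<'E'
from tri import *
E0=np.array([.6648,.053,.1652])
for u,v in (((222.7,193),(306.7,176.7)),):
    q,e=tri(u,v); d=q-E0; print(q.round(4),e.round(4),'p',(d@[-.9845,-.1754,0]).round(4),'z',d[2].round(4))
s=state();print(s['eef_pos'])
# gray mask now
for n in('side','scene'):
    im=snap(n,n+'12')[1]; g=cv2.cvtColor(im,cv2.COLOR_RGB2HSV)
    m=cv2.inRange(g,(0,0,85),(180,45,255))
    G=s['eef_pos']-[0,0,.006]; c=proj(n,G); print(n,'grasp px',c.round())
    k,l,st,ce=cv2.connectedComponentsWithStats(m)
    for i in range(1,k):
        if st[i,4]>40 and np.hypot(*(ce[i]-c))<70: print(st[i].tolist(),ce[i].round(1), cv2.fitEllipse(cv2.findContours((l==i).astype(np.uint8),0,1)[0][0]))
a=cv2.resize(cv2.imread('pics/scene12.png')[140:220,240:340],None,fx=4,fy=4);b=cv2.resize(cv2.imread('pics/side12.png')[160:260,210:310],None,fx=4,fy=4)
c=np.zeros((400,800,3),np.uint8);c[:320,:400]=a;c[:,400:]=b;cv2.imwrite('pics/c12.png',c)
E
```

```text
[0.7198 0.0637 0.1898] 0.0002 p -0.056 z 0.0246
[0.60059929 0.04240525 0.12020286]
side grasp px [274. 215.]
[256, 214, 32, 8, 213] [270.8 217.6] ((270.5108642578125, 217.51905822753906), (6.9922966957092285, 36.73381805419922), 92.8410873413086)
scene grasp px [291. 179.]
[318, 139, 12, 11, 49] [323.1 144.5] ((323.0799560546875, 144.48924255371094), (3.760021686553955, 14.710601806640625), 136.78392028808594)
[256, 145, 15, 12, 106] [263.1 150.9] ((262.9507141113281, 150.98353576660156), (9.674683570861816, 14.556692123413086), 122.5126724243164)
[286, 170, 22, 14, 87] [294.2 174.9] ((296.98126220703125, 179.20602416992188), (14.942939758300781, 21.58231544494629), 72.64473724365234)
```

View pics/c12.png

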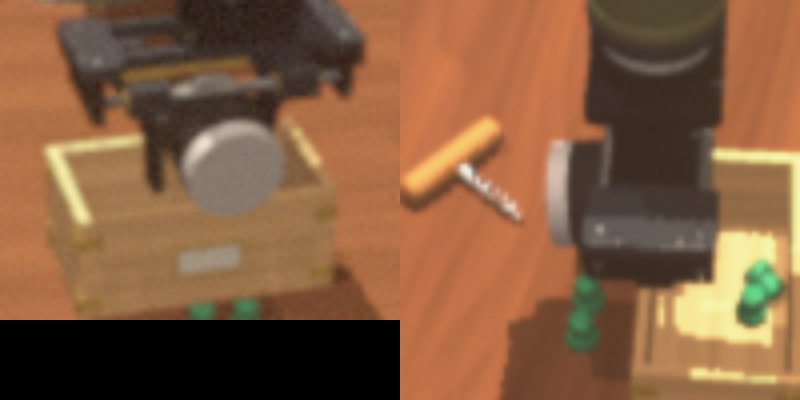

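```bash
python3 - <<'E'
from tri import *
E0=np.array([.6006,.0424,.1142])
for u,v in (((250,208),(298.2,182)),((248.5,208),(297.5,181.5))):
    q,e=tri(u,v); d=q-E0; print(q.round(4),e.round(4),'p',(d@[-.9845,-.1754,0]).round(4),'l',(d@[.1754,-.9845,0]).round(4),'z',d[2].round(4))
E
```

```text
[0.6578 0.0538 0.1393] 0.0005 p -0.0583 l -0.0012 z 0.0251
[0.6604 0.0534 0.1408] 0.0039 p -0.0608 l -0.0003 z 0.0266
```

Request:
send_rows(
  motion=[0,0,30,0,50,0,15,60,0,50,5,45,70,0,50,10,85,70,0,50,15,125,70,0,50],
)

```text
time: 18.27
eef_pos: [0.6164, 0.1672, 0.1929]
ee_rot: [[0.173, 0.004, 0.985], [-0.985, 0.001, 0.173], [0.0, -1.0, 0.004]]
force: [0.2, 0.2, -2.7]
finger_gap: 0.0628
```

Request:
send_rows(
  motion=[0,40,0,0,50,0,70,-20,0,50,0,85,-60,0,50,0,85,-100,0,50,0,85,-130,0,50],
)

```text
time: 18.68
eef_pos: [0.6131, 0.2541, 0.0576]
ee_rot: [[0.18, -0.002, 0.984], [-0.984, -0.0, 0.18], [-0.0, -1.0, -0.002]]
force: [-0.4, -1.4, -3.4]
finger_gap: 0.0629
```

Request:
send_rows(
  motion=[0,0,-6,0,50,0,0,-12,0,50,0,0,-16,0,50,0,0,-18,0,50,0,0,-18,0,50],
)

```text
time: 19.1
eef_pos: [0.6165, 0.2522, 0.0446]
ee_rot: [[0.175, 0.003, 0.985], [-0.985, 0.001, 0.175], [-0.001, -1.0, 0.003]]
force: [0.5, 0.9, -2.5]
finger_gap: 0.0629
```

```bash
python3 g.py 13
```

```text
19.1 [0.61649303 0.25221905 0.044639  ] [ 0.52334682  0.90850209 -2.50221916]
side [295, 225, 10, 16, 101] [0.538 0.007 0.012]
side [259, 233, 2, 4, 6] [0.642 0.038 0.012]
scene [63, 140, 2, 2, 4] [ 0.089 -0.733  0.012]
scene [60, 143, 4, 4, 5] [ 0.123 -0.729  0.012]
scene [57, 144, 4, 7, 11] [ 0.147 -0.732  0.012]
scene [298, 214, 6, 10, 48] [0.642 0.069 0.012]
scene [287, 216, 6, 9, 44] [0.646 0.038 0.012]
```

Request:
send_rows(
  motion=[0,0,-3,0,50,0,0,-5,0,50,0,0,-6,0,50],
)

```text
time: 19.45
eef_pos: [0.615, 0.2519, 0.0366]
ee_rot: [[0.176, 0.0, 0.984], [-0.984, -0.0, 0.176], [0.0, -1.0, 0.0]]
force: [-0.0, 0.5, -2.2]
finger_gap: 0.0634
```

Request:
send_rows(
  motion=[0,0,0,0,74,0,0,0,0,76,0,0,0,0,78,0,0,0,0,80,0,0,0,0,82],
)

```text
time: 19.87
eef_pos: [0.6153, 0.2521, 0.037]
ee_rot: [[0.176, 0.001, 0.984], [-0.984, 0.0, 0.176], [-0.0, -1.0, 0.001]]
force: [-0.1, -0.0, 0.3]
finger_gap: 0.0699
```

Request:
send_rows(
  motion=[0,0,0,0,85,0,0,0,0,88,0,0,0,0,94,0,0,0,0,100,0,0,0,0,100],
)

```text
time: 20.28
eef_pos: [0.615, 0.2519, 0.0366]
ee_rot: [[0.176, -0.0, 0.984], [-0.984, -0.0, 0.176], [0.0, -1.0, -0.0]]
force: [-0.7, 0.6, 0.1]
finger_gap: 0.0848
```

Request:
send_rows(
  motion=[0,0,40,0,100,0,0,80,0,100,-25,0,120,0,100,-60,-5,140,0,100,-95,-15,150,0,100],
)

```text
time: 20.7
eef_pos: [0.5212, 0.2389, 0.1906]
ee_rot: [[0.177, 0.006, 0.984], [-0.984, 0.004, 0.177], [-0.003, -1.0, 0.007]]
force: [-0.9, 0.0, 0.7]
finger_gap: 0.087
```

Request:
send_rows(
  motion=[-20,-30,10,0,100,-30,-65,20,0,100,-35,-90,20,0,100,-35,-100,20,0,100,-35,-100,20,0,100],
)

```text
time: 21.12
eef_pos: [0.4854, 0.134, 0.2071]
ee_rot: [[0.171, 0.001, 0.985], [-0.985, -0.001, 0.171], [0.001, -1.0, 0.001]]
force: [-0.2, 1.0, -0.5]
finger_gap: 0.0872
```

```bash
python3 - <<'E'
from h import *
s,im=snap('wrist','w14'); print(s['time'],s['eef_pos'],s['ee_rot'])
g=cv2.cvtColor(im,cv2.COLOR_RGB2HSV)
m=cv2.inRange(g,(50,70,20),(95,255,255))
k,l,st,ce=cv2.connectedComponentsWithStats(m)
for i in range(1,k):
    if st[i,4]>15: print(st[i].tolist(),onz('wrist',*ce[i],.022,s).round(3))
# sleeve + steel
d=cv2.inRange(g,(0,0,0),(180,255,45)); d[230:]=0
k,l,st,ce=cv2.connectedComponentsWithStats(d)
for i in range(1,k):
    if st[i,4]>300: print('dark',st[i].tolist(),onz('wrist',*ce[i],.04,s).round(3))
d=cv2.inRange(g,(0,0,80),(180,50,255)); d[230:]=0
k,l,st,ce=cv2.connectedComponentsWithStats(d)
for i in range(1,k):
    if st[i,4]>80: print('grey',st[i].tolist(),onz('wrist',*ce[i],.04,s).round(3))
E
```

```text
21.1167 [0.48536195 0.13403375 0.20707642] [[ 1.71235090e-01  1.20830615e-03  9.85229457e-01]
 [-9.85229687e-01 -8.08517653e-04  1.71236122e-01]
 [ 1.00348107e-03 -9.99998943e-01  1.05201249e-03]]
[370, 7, 30, 30, 650] [0.645 0.07  0.022]
[405, 9, 32, 30, 685] [0.648 0.04  0.022]
[389, 142, 53, 36, 1026] [0.538 0.015 0.022]
dark [106, 0, 87, 25, 1131] [0.618 0.257 0.04 ]
grey [108, 12, 83, 32, 2169] [0.603 0.257 0.04 ]
```

```bash
python3 - <<'E'
from h import *
im=cv2.imread('pics/w14.png');g=cv2.cvtColor(im,cv2.COLOR_BGR2HSV)
r=g[138:184:2,384:448:2]
for row in r: print(''.join('%3d'%(p[2]//3) if 50<p[0]<95 and p[1]>60 else '  .' for p in row))
b=g[0:50,95:200]; print('beaker greens',((b[:,:,0]>45)&(b[:,:,0]<95)&(b[:,:,1]>40)).sum())
E
```

```text
.  .  .  .  .  .  .  .  .  .  .  .  .  .  .  .  .  .  .  .  .  .  .  .  .  .  .  .  .  .  .  .
  .  .  .  .  .  .  .  .  .  .  .  .  .  .  .  .  .  .  .  .  .  .  .  .  .  .  .  .  .  .  .  .
  .  .  .  .  .  .  .  . 42 55  .  .  .  .  .  .  .  .  .  .  .  .  .  .  .  .  .  .  .  .  .  .
  .  .  .  .  .  . 32 35 33 35 35 46 57  .  .  .  .  .  .  .  .  .  .  .  .  .  .  .  .  .  .  .
  .  .  .  . 22 28 33 28 22 22 34 45 52 57  .  .  .  .  .  .  .  .  .  .  .  .  .  .  .  .  .  .
  .  .  .  . 27 33 25 17 21 43 60 64 64 61 62  .  .  .  .  .  . 28 37  .  .  .  .  .  .  .  .  .
  .  .  . 21 31 26 17 18 42 65 71 69 66 64 62 59  .  .  .  . 26 31 35 42  .  .  .  .  .  .  .  .
  .  .  . 25 33 20 15 27 61 74 73 70 68 66 64 61 51  .  . 26 33 37 41 45 50  .  .  .  .  .  .  .
  .  .  . 34 45 20 15 37 69 74 73 71 69 67 64 62 54  .  . 26 36 42 47 51 55 59  .  .  .  .  .  .
  .  .  . 35 54 30 16 40 71 74 73 71 69 67 64 61 51  . 24 28 36 46 52 57 62 64 66  .  .  .  .  .
  .  .  . 30 54 40 19 35 66 73 72 69 67 65 63 59 42 27 31 37 42 46 55 62 67 69 69 66  .  .  .  .
  .  .  .  . 43 52 37 27 56 69 69 6
[... 444 characters left out ...]
 .  .
  .  .  .  .  .  .  .  .  .  .  .  .  .  . 37 58 68 71 69 65 60 55 50  .  .  .  .  .  .  .  .  .
  .  .  .  .  .  .  .  .  .  .  .  .  .  .  . 46 65 64 53 52 51  .  .  .  .  .  .  .  .  .  .  .
  .  .  .  .  .  .  .  .  .  .  .  .  .  .  .  . 40 46 32 34  .  .  .  .  .  .  .  .  .  .  .  .
  .  .  .  .  .  .  .  .  .  .  .  .  .  .  .  .  . 26  .  .  .  .  .  .  .  .  .  .  .  .  .  .
  .  .  .  .  .  .  .  .  .  .  .  .  .  .  .  .  .  .  .  .  .  .  .  .  .  .  .  .  .  .  .  .
  .  .  .  .  .  .  .  .  .  .  .  .  .  .  .  .  .  .  .  .  .  .  .  .  .  .  .  .  .  .  .  .
  .  .  .  .  .  .  .  .  .  .  .  .  .  .  .  .  .  .  .  .  .  .  .  .  .  .  .  .  .  .  .  .
beaker greens 0
```

Request:
send_rows(
  motion=[35,-15,0,7,100,70,-30,0,14,100,105,-45,0,21,80,140,-60,0,28,60,161,-66,0,35,42],
)

```text
time: 21.58
eef_pos: [0.6495, 0.0703, 0.2051]
ee_rot: [[0.712, 0.0, 0.702], [-0.702, -0.0, 0.712], [0.001, -1.0, -0.0]]
force: [0.2, 0.1, -0.0]
finger_gap: 0.0743
```

Request:
send_rows(
  motion=[0,0,0,7,42,0,0,0,14,42,0,0,-20,21,42,0,0,-40,28,42,0,0,-60,35,42],
)

```text
time: 22.0
eef_pos: [0.6467, 0.0741, 0.1451]
ee_rot: [[0.987, -0.0, 0.163], [-0.163, 0.002, 0.987], [-0.0, -1.0, 0.002]]
force: [0.3, 0.2, -0.1]
finger_gap: 0.042
```

Request:
send_rows(
  motion=[0,0,-20,7,42,0,0,-35,14,42,0,0,-50,20,42,0,0,-58,20,42,0,0,-58,20,42],
)

```text
time: 22.42
eef_pos: [0.6446, 0.0729, 0.0853]
ee_rot: [[0.985, -0.005, -0.175], [0.175, 0.001, 0.985], [-0.005, -1.0, 0.002]]
force: [-0.6, 0.3, -0.8]
finger_gap: 0.0366
```

```bash
python3 - <<'E'
from h import *
s,im=snap('wrist','w15'); print(s['time'],s['eef_pos'],s['ee_rot'][:,0],s['finger_gap'])
g=cv2.cvtColor(im,cv2.COLOR_RGB2HSV)
m=cv2.inRange(g,(50,70,20),(95,255,255))
k,l,st,ce=cv2.connectedComponentsWithStats(m)
for i in range(1,k):
    if st[i,4]>15: print(st[i].tolist(),onz('wrist',*ce[i],.022,s).round(3))
E
python3 g.py 15
```

```text
22.4167 [0.64460418 0.07286737 0.08534944] [ 0.98457443  0.1749018  -0.00474938] 0.03657771584273871
[266, 217, 34, 39, 1022] [0.647 0.071 0.022]
[269, 294, 23, 8, 139] [0.653 0.031 0.022]
22.4667 [0.64549012 0.07255961 0.08703658] [0.00996322 0.19934709 0.11965951]
side [295, 225, 10, 16, 100] [0.538 0.007 0.012]
side [252, 228, 9, 20, 109] [0.649 0.051 0.012]
scene [58, 140, 9, 6, 13] [ 0.109 -0.734  0.012]
scene [57, 146, 2, 3, 5] [ 0.142 -0.737  0.012]
scene [62, 146, 6, 7, 11] [ 0.158 -0.709  0.012]
scene [299, 215, 5, 9, 33] [0.645 0.069 0.012]
scene [287, 216, 7, 10, 51] [0.646 0.038 0.012]
```

Request:
send_rows(
  motion=[0,-1,-15,0,42,0,-1,-30,0,42,0,-1,-42,0,42,0,-1,-47,0,42,0,-1,-48,0,42],
)

```text
time: 22.98
eef_pos: [0.6455, 0.0701, 0.0398]
ee_rot: [[0.984, -0.001, -0.176], [0.176, -0.0, 0.984], [-0.001, -1.0, 0.0]]
force: [0.4, -0.5, -0.1]
finger_gap: 0.0369
```

Request:
send_rows(
  motion=[0,0,0,0,42,0,0,0,0,30,0,0,0,0,15,0,0,0,0,15,0,0,0,0,15],
)

```text
time: 23.4
eef_pos: [0.6464, 0.07, 0.0412]
ee_rot: [[0.984, 0.001, -0.176], [0.176, 0.0, 0.984], [0.001, -1.0, -0.0]]
force: [0.5, -0.6, -0.0]
finger_gap: 0.0182
```

Request:
send_rows(
  motion=[0,0,0,0,15,0,0,25,0,15,0,0,60,0,15,0,0,95,0,15,0,0,115,0,15],
)

```text
time: 23.82
eef_pos: [0.6476, 0.0703, 0.1599]
ee_rot: [[0.984, 0.005, -0.176], [0.176, 0.001, 0.984], [0.005, -1.0, -0.0]]
force: [-0.3, 1.1, -0.0]
finger_gap: 0.0164
```

Request:
send_rows(
  motion=[-35,6,0,0,15,-70,12,0,0,15,-95,16,0,0,15,-95,16,-25,0,15,-95,16,-50,0,15],
)

```text
time: 24.23
eef_pos: [0.5513, 0.0868, 0.1074]
ee_rot: [[0.984, 0.005, -0.177], [0.177, 0.0, 0.984], [0.005, -1.0, -0.001]]
force: [0.3, -0.1, -0.3]
finger_gap: 0.0169
```

Request:
send_rows(
  motion=[0,0,-10,0,15,0,0,-15,0,15,0,0,-15,0,42,0,0,-15,0,42,0,0,-15,0,42],
)

```text
time: 24.65
eef_pos: [0.5522, 0.0862, 0.0918]
ee_rot: [[0.984, 0.002, -0.176], [0.176, 0.0, 0.984], [0.002, -1.0, 0.0]]
force: [-0.3, -1.0, 0.4]
finger_gap: 0.0291
```

Request:
send_rows(
  motion=[0,0,30,0,42,0,0,65,0,42,35,-15,69,0,42,70,-32,69,0,42,98,-45,50,0,42],
)

```text
time: 25.07
eef_pos: [0.6553, 0.0399, 0.1479]
ee_rot: [[0.984, 0.014, -0.175], [0.175, -0.0, 0.985], [0.014, -1.0, -0.003]]
force: [0.9, 0.1, 0.5]
finger_gap: 0.0363
```

Request:
send_rows(
  motion=[0,0,-30,0,42,0,0,-52,0,42,0,0,-52,0,42,0,0,-52,0,42],
)

```text
time: 25.4
eef_pos: [0.6486, 0.0411, 0.0883]
ee_rot: [[0.984, -0.002, -0.176], [0.176, 0.0, 0.984], [-0.002, -1.0, 0.0]]
force: [-0.5, 0.6, 0.5]
finger_gap: 0.0363
```

```bash
cat > w.py <<'E'
import sys
from h import *
s,im=snap('wrist','w'+sys.argv[1]); print(s['time'],s['eef_pos'],s['ee_rot'][:,0],s['finger_gap'])
g=cv2.cvtColor(im,cv2.COLOR_RGB2HSV)
m=cv2.inRange(g,(50,70,20),(95,255,255))
k,l,st,ce=cv2.connectedComponentsWithStats(m)
for i in range(1,k):
    if st[i,4]>15: print(st[i].tolist(),onz('wrist',*ce[i],.022,s).round(3))
E
python3 w.py 16;python3 g.py 16
```

```text
25.4 [0.64861978 0.04107849 0.0882871 ] [ 0.98437413  0.17608199 -0.00164296] 0.03634044884085748
[102, 116, 48, 36, 1345] [0.552 0.083 0.022]
[79, 205, 47, 33, 1102] [0.542 0.028 0.022]
[266, 214, 34, 39, 996] [0.651 0.041 0.022]
25.45 [0.64974961 0.04139041 0.09000791] [0.65612991 0.13059551 0.70930242]
side [295, 225, 10, 16, 93] [0.537 0.006 0.012]
side [254, 229, 7, 9, 47] [0.651 0.036 0.012]
side [287, 249, 5, 2, 8] [0.553 0.068 0.012]
scene [62, 144, 3, 3, 4] [ 0.13  -0.722  0.012]
scene [57, 147, 7, 6, 13] [ 0.166 -0.722  0.012]
scene [288, 217, 5, 9, 36] [0.65  0.038 0.012]
```

Request:
send_rows(
  motion=[1,-1,-15,0,42,1,-1,-30,0,42,1,-1,-42,0,42,1,-1,-47,0,42,1,-1,-48,0,42],
)

```text
time: 25.97
eef_pos: [0.6496, 0.0401, 0.0402]
ee_rot: [[0.984, -0.001, -0.176], [0.176, -0.0, 0.984], [-0.001, -1.0, 0.0]]
force: [-0.3, 0.5, 0.2]
finger_gap: 0.0369
```

Request:
send_rows(
  motion=[0,0,0,0,42,0,0,0,0,30,0,0,0,0,15,0,0,0,0,15,0,0,0,0,15],
)

```text
time: 26.38
eef_pos: [0.6504, 0.04, 0.0412]
ee_rot: [[0.984, 0.001, -0.176], [0.176, 0.0, 0.984], [0.001, -1.0, -0.0]]
force: [0.1, 0.7, -0.2]
finger_gap: 0.018
```

Request:
send_rows(
  motion=[0,0,0,0,15,0,0,25,0,15,0,0,60,0,15,0,0,95,0,15,0,0,115,0,15],
)

```text
time: 26.8
eef_pos: [0.6516, 0.0402, 0.1599]
ee_rot: [[0.984, 0.005, -0.176], [0.176, 0.0, 0.984], [0.005, -1.0, -0.0]]
force: [1.4, 0.7, 0.4]
finger_gap: 0.0164
```

Request:
send_rows(
  motion=[-30,-12,0,0,15,-60,-26,0,0,15,-80,-40,0,0,15,-80,-44,-25,0,15,-80,-44,-50,0,15],
)

```text
time: 27.22
eef_pos: [0.5706, -0.0063, 0.1073]
ee_rot: [[0.985, 0.005, -0.173], [0.173, -0.002, 0.985], [0.005, -1.0, -0.002]]
force: [0.5, -0.7, -0.6]
finger_gap: 0.0164
```

Request:
send_rows(
  motion=[0,0,-10,0,15,0,0,-15,0,15,0,0,-15,0,42,0,0,-15,0,42,0,0,-15,0,42],
)

```text
time: 27.63
eef_pos: [0.5712, -0.0036, 0.0918]
ee_rot: [[0.984, 0.002, -0.177], [0.177, 0.0, 0.984], [0.002, -1.0, -0.0]]
force: [0.3, 0.1, 0.7]
finger_gap: 0.0297
```

Request:
send_rows(
  motion=[0,0,30,0,42,0,15,70,-7,70,0,55,95,-14,100,0,95,100,-21,100,0,135,100,-28,100],
)

```text
time: 28.05
eef_pos: [0.5726, 0.1238, 0.1954]
ee_rot: [[0.954, 0.008, 0.299], [-0.299, 0.001, 0.954], [0.008, -1.0, 0.004]]
force: [0.5, -0.4, 0.3]
finger_gap: 0.0556
```

Request:
send_rows(
  motion=[0,0,0,-7,100,0,0,0,-14,100,-10,0,0,-21,100,-20,0,0,-28,100,-30,0,0,-35,100],
)

```text
time: 28.47
eef_pos: [0.5404, 0.1227, 0.1916]
ee_rot: [[0.612, 0.002, 0.791], [-0.791, 0.0, 0.612], [0.001, -1.0, 0.002]]
force: [0.2, 0.1, 0.3]
finger_gap: 0.0844
```

Request:
send_rows(
  motion=[-10,10,0,-7,100,-20,20,0,-14,100,-30,30,0,-21,100,-30,40,0,-27,100,-30,40,0,-27,100],
)

```text
time: 28.88
eef_pos: [0.51, 0.1651, 0.1919]
ee_rot: [[0.192, 0.002, 0.981], [-0.981, 0.002, 0.192], [-0.001, -1.0, 0.003]]
force: [0.6, 1.1, -0.0]
finger_gap: 0.0868
```

```bash
python3 w.py 17; python3 - <<'E'
from h import *
s=state()
im=cv2.imread('pics/w17.png');g=cv2.cvtColor(im,cv2.COLOR_BGR2HSV)
print('px of expected beaker',proj('wrist',np.array([.60,.257,.032]),s),proj('wrist',np.array([.67,.257,.032]),s))
r=g[0:200:8,60:420:8]
for i,row in enumerate(r): print('%3d '%(i*8)+''.join('G' if 50<p[0]<95 and p[1]>70 else '#' if p[2]<45 else 'o' if p[1]<70 and p[2]>60 else '.' for p in row))
E
```

```text
28.8833 [0.51003263 0.16514458 0.19187768] [ 0.19228171 -0.98133885 -0.0013473 ] 0.08679081273018126
[463, 155, 35, 23, 621] [ 0.57  -0.005  0.022]
[363, 156, 28, 24, 495] [0.551 0.084 0.022]
[420, 180, 56, 36, 1112] [0.538 0.015 0.022]
px of expected beaker [185.1922266  67.8023783] [197.46044442 -29.59077335]
  0 ..........####...####........................
  8 ..........###....####........................
 16 ..........##....#####........................
 24 ..........##.....####........................
 32 ..........##......###........................
 40 ..........##.....####........................
 48 ...........#.....####........................
 56 ...........oooooooooo........................
 64 ...........oooooooooo........................
 72 .............oooooooo........................
 80 .............................................
 88 .............................................
 96 .............................................
104 .............................................
112 .............................................
120 .............................................
128 .............................................
136 .............................................
144 .............................................
152 .............................................
160 .......................................GG....
168 ......................................GGGG...
176 .......................................GG....
184 .....................................oo......
192 .............................................
```

```bash
python3 - <<'E'
from h import *
s=state()
g=cv2.cvtColor(cv2.imread('pics/w17.png'),cv2.COLOR_BGR2HSV)
for v in (4,20,36,46,52,56,60,66,72,76,80):
    r=g[v,110:260]; wood=(r[:,1]>100)&(r[:,0]<20)&(r[:,2]>50)
    i=np.where(~wood)[0]+110
    if len(i): 
        a,b=onz('wrist',i[0],v,.0325,s),onz('wrist',i[-1],v,.0325,s)
        print(v,i[0],i[-1],a.round(3),b.round(3),np.linalg.norm(a-b).round(4))
col=g[0:100:4,186];print(col.tolist())
for v,z in((52,.065),(80,.0),(56,.065),(78,.003)):print(v,onz('wrist',188,v,z,s).round(4))
E
```

```text
4 137 224 [0.638 0.299 0.033] [0.651 0.234 0.033] 0.0668
20 138 225 [0.627 0.297 0.033] [0.64  0.231 0.033] 0.0674
36 140 225 [0.616 0.295 0.033] [0.629 0.229 0.033] 0.0666
46 141 225 [0.609 0.293 0.033] [0.622 0.228 0.033] 0.0662
52 141 226 [0.605 0.293 0.033] [0.618 0.227 0.033] 0.0673
56 141 226 [0.602 0.292 0.033] [0.615 0.226 0.033] 0.0674
60 141 225 [0.599 0.292 0.033] [0.612 0.227 0.033] 0.0668
66 142 225 [0.595 0.291 0.033] [0.608 0.226 0.033] 0.0663
72 154 224 [0.592 0.281 0.033] [0.603 0.226 0.033] 0.0561
76 183 202 [0.593 0.258 0.033] [0.596 0.243 0.033] 0.0153
[[19, 43, 47], [15, 43, 48], [17, 39, 46], [15, 43, 47], [17, 38, 47], [19, 44, 46], [17, 39, 46], [21, 38, 47], [23, 43, 48], [20, 33, 46], [21, 37, 48], [21, 37, 48], [20, 32, 48], [54, 11, 238], [56, 7, 247], [56, 7, 247], [45, 11, 239], [18, 28, 235], [17, 37, 221], [11, 112, 66], [10, 159, 61], [9, 159, 61], [10, 164, 67], [10, 162, 77], [11, 155, 79]]
52 [0.608  0.2475 0.065 ]
80 [0.593  0.2619 0.    ]
56 [0.6054 0.2472 0.065 ]
78 [0.5945 0.2613 0.003 ]
```

Request:
send_rows(
  motion=[33,24,0,0,100,67,48,0,0,100,100,73,0,0,100,134,97,-20,0,100,134,97,-55,0,100],
)

```text
time: 29.35
eef_pos: [0.6522, 0.2643, 0.1401]
ee_rot: [[0.196, 0.014, 0.981], [-0.981, 0.008, 0.195], [-0.005, -1.0, 0.015]]
force: [-0.0, 0.3, 0.1]
finger_gap: 0.087
```

Request:
send_rows(
  motion=[0,0,-35,0,100,0,0,-65,0,100,0,0,-85,0,100,0,0,-95,0,100,0,0,-98,0,100],
)

```text
time: 29.77
eef_pos: [0.6435, 0.2577, 0.0351]
ee_rot: [[0.192, -0.003, 0.981], [-0.981, -0.002, 0.192], [0.001, -1.0, -0.003]]
force: [-0.8, 0.6, 0.4]
finger_gap: 0.087
```

Request:
send_rows(
  motion=[0,0,0,0,80,0,0,0,0,60,0,0,0,0,50,0,0,0,0,50,0,0,0,0,50],
)

```text
time: 30.18
eef_pos: [0.6452, 0.2622, 0.0403]
ee_rot: [[0.193, 0.004, 0.981], [-0.981, 0.004, 0.193], [-0.003, -1.0, 0.005]]
force: [-1.1, 3.3, 6.3]
finger_gap: 0.065
```

Request:
send_rows(
  motion=[0,0,0,0,50,0,0,25,0,50,0,0,60,0,50,0,0,100,0,50,0,0,130,0,50],
)

```text
time: 30.6
eef_pos: [0.6448, 0.2581, 0.1702]
ee_rot: [[0.191, 0.002, 0.982], [-0.982, -0.001, 0.191], [0.002, -1.0, 0.002]]
force: [0.6, 1.2, -1.8]
finger_gap: 0.065
```

```bash
cat > bk.py <<'E'
import sys
from tri import *
# bottom disc: bright low-sat blob near grasp point in both views
s=state();print(s['time'],s['eef_pos'],s['force'],s['finger_gap'])
G=s['eef_pos']-[0,0,.006]
for n in('side','scene'):
    im=snap(n,n+sys.argv[1])[1]; g=cv2.cvtColor(im,cv2.COLOR_RGB2HSV); c=proj(n,G)
    x,y=int(c[0])-40,int(c[1])-32
    print(n,'grasp',c.round(),'origin',x,y)
    for j in range(0,64,2 if n=='scene' else 2): print(''.join('G' if 50<p[0]<95 and p[1]>70 else '#' if p[2]<60 else 'o' if p[1]<60 and p[2]>85 else '.' for p in g[y+j,x:x+80]))
E
python3 bk.py 18
```

```text
30.6 [0.64476686 0.25809411 0.17018177] [ 0.64690533  1.22612761 -1.8099131 ] 0.06503932807903906
side grasp [229. 274.] origin 188 242
..................##.######..........#############.....o........................
..................###############################.....ooo.......................
.......................##########################.....oo........................
.......................###########################..#.oo........................
...................#......########################....o.........................
............................######################....o.........................
.......................#.#.######################.....o.........................
...................################################..oo.........................
.....................########################..##...ooo.........................
.....................#############################..ooo.........................
......................###########################...oo.....ooooo................
......................###########################...oo..#.oooooo.........
[... 3558 characters left out ...]
....................................................
................................................................................
................................................................................
................................................................................
................................................................................
................................................................................
................................................................................
................................................................................
................................................................................
```

Request:
send_rows(
  motion=[-10,-38,0,0,50,-22,-76,0,0,50,-34,-114,0,0,50,-46,-152,0,0,50,-58,-190,0,0,50],
)

```text
time: 31.12
eef_pos: [0.5845, 0.0663, 0.1661]
ee_rot: [[0.191, -0.002, 0.982], [-0.982, -0.002, 0.191], [0.001, -1.0, -0.002]]
force: [0.0, -0.9, -2.2]
finger_gap: 0.065
```

Request:
send_rows(
  motion=[-5,-15,0,0,50,-10,-29,-5,0,50,-10,-29,-15,0,50,-10,-29,-25,0,50,-10,-29,-29,0,50],
)

```text
time: 31.53
eef_pos: [0.5749, 0.0424, 0.1355]
ee_rot: [[0.194, -0.004, 0.981], [-0.981, 0.001, 0.194], [-0.002, -1.0, -0.003]]
force: [0.3, 1.0, -2.9]
finger_gap: 0.0652
```

Request:
send_rows(
  motion=[2,0,-5,0,50,4,1,-10,0,50,6,1,-14,0,50,8,1,-18,0,50,8,1,-18,0,50],
)

```text
time: 31.95
eef_pos: [0.5841, 0.0423, 0.1203]
ee_rot: [[0.192, -0.001, 0.981], [-0.981, 0.001, 0.192], [-0.001, -1.0, -0.001]]
force: [-2.1, 0.3, 1.7]
finger_gap: 0.065
```

Request:
send_rows(
  motion=[0,0,-3,0,50,-2,0,-5,0,50,-4,-1,-7,0,50,-6,-1,-9,0,50,-8,-1,-12,0,50],
)

```text
time: 32.37
eef_pos: [0.5769, 0.041, 0.1121]
ee_rot: [[0.192, 0.002, 0.981], [-0.981, 0.0, 0.192], [0.0, -1.0, 0.002]]
force: [-9.6, -0.4, 15.0]
finger_gap: 0.065
```

Request:
send_rows(
  motion=[-1,0,-3,0,50,-2,0,-5,0,50,-3,-1,-8,0,50,-4,-1,-10,0,50,-4,-1,-10,0,50],
)

```text
time: 32.78
eef_pos: [0.5707, 0.039, 0.0988]
ee_rot: [[0.191, -0.003, 0.982], [-0.982, -0.001, 0.191], [0.0, -1.0, -0.003]]
force: [-7.6, -0.5, 5.4]
finger_gap: 0.0648
```

```bash
python3 bk.py 19 | tail -33; python3 g.py 19
```

```text
scene grasp [288. 181.] origin 247 148
........ooooooo...................#..########################.##.....ooooooo....
.......oooooooooooo....................#.###################.###........oooooo..
.......ooooooooooooo.ooooo.........#....########.########.#...............oooo..
.........oooooooooooo.o..oo.....ooo........#.##.#..##.......##..........#..#....
...........ooooooooooooo.............................................##.##..##..
...........ooooooooooo..................................##................##....
......................................................................oo........
...........#..........................................ooo.......#.........#.....
.............#.........oooooooooo.ooooooooo.ooo.o..............#.#..............
..................................oo...................#.##.....................
......................................oooooooooo.......##.......................
..................................ooooooooooooooooo...#.##......................
...........................#....oooooooooooooooooooooo..#.......................
........
[... 1195 characters left out ...]
...........
.......................................ooooooooooooo............................
.......................................ooooo....................................
................................................................................
................................................................................
32.8833 [0.57079986 0.03895009 0.09893974] [-7.07254059 -0.05489239  7.06758228]
side [298, 237, 8, 15, 77] [0.523 0.043 0.012]
side [287, 249, 5, 2, 9] [0.552 0.068 0.012]
scene [64, 141, 3, 3, 4] [ 0.103 -0.725  0.012]
scene [62, 145, 4, 5, 9] [ 0.145 -0.717  0.012]
scene [59, 149, 2, 4, 4] [ 0.173 -0.72   0.012]
scene [62, 150, 3, 5, 5] [ 0.185 -0.705  0.012]
```

Request:
send_rows(
  motion=[0,0,12,0,50,12,2,12,0,50,0,0,12,0,50,12,2,12,0,50,0,0,12,0,50],
)

```text
time: 33.4
eef_pos: [0.5758, 0.04, 0.1115]
ee_rot: [[0.191, 0.006, 0.981], [-0.981, 0.001, 0.191], [0.0, -1.0, 0.006]]
force: [0.6, -0.1, -1.0]
finger_gap: 0.0647
```

Request:
send_rows(
  motion=[12,2,0,0,50,0,0,0,0,50,12,2,0,0,50,0,0,0,0,50,0,0,20,0,50],
)

```text
time: 33.82
eef_pos: [0.5689, 0.0387, 0.1271]
ee_rot: [[0.191, -0.008, 0.982], [-0.982, -0.001, 0.191], [-0.001, -1.0, -0.008]]
force: [-1.4, -1.2, -2.5]
finger_gap: 0.0653
```

Request:
send_rows(
  motion=[0,0,30,0,50,0,0,15,0,50,0,0,45,0,50,0,0,85,0,50,0,0,85,0,50],
)

```text
time: 34.23
eef_pos: [0.5769, 0.0398, 0.2241]
ee_rot: [[0.191, 0.014, 0.981], [-0.982, 0.001, 0.191], [0.002, -1.0, 0.014]]
force: [2.2, 0.7, 0.3]
finger_gap: 0.0648
```

```bash
python3 bk.py 20 | tail -30; python3 g.py 20; python3 - <<'E'
from h import *
g=cv2.cvtColor(cv2.imread('pics/side20.png'),cv2.COLOR_BGR2HSV)
for j in range(215,262):print(j,''.join('%3d'%(p[2]//3) if 45<p[0]<95 and p[1]>50 else '  .' for p in g[j,276:312]))
E
```

```text
.....##.oooooooooooo....#..###########.###............############..############
......###..o.......###.................................#####.#......#.#########.
..########.#.######....................................####.............#...##..
......#############.....................................oo.....#####.#...oo..#..
.......############....o.ooo.o.ooo..............o.ooooooooo....####.#......###..
.........######...o......#..##..ooooooo.................###....##...............
..........#####..o......####.##.........................####....................
...........####........#.###.#..........................####....................
.......................######.......ooooooooooooo......####.....................
........................#####.....ooooooooooooooooo....####.....................
.........................###...oooooooooooooooooooooooo.##......................
.........................####..ooooooooooooooooooooooooo.#......................
.........................####.ooooooooooooooooooooooooooo.......................
...........................###.oooooooooooooooo
[... 6397 characters left out ...]
.  .  .  .  .  .  .  .
256   .  .  .  .  .  .  .  .  .  .  .  .  .  .  .  .  .  .  .  .  .  .  .  .  .  .  .  .  .  .  .  .  .  .  .  .
257   .  .  .  .  .  .  .  .  .  .  .  .  .  .  .  .  .  .  .  .  .  .  .  .  .  .  .  .  .  .  .  .  .  .  .  .
258   .  .  .  .  .  .  .  .  .  .  .  .  .  .  .  .  .  .  .  .  .  .  .  .  .  .  .  .  .  .  .  .  .  .  .  .
259   .  .  .  .  .  .  .  .  .  .  .  .  .  .  .  .  .  .  .  .  .  .  .  .  .  .  .  .  .  .  .  .  .  .  .  .
260   .  .  .  .  .  .  .  .  .  .  .  .  .  .  .  .  .  .  .  .  .  .  .  .  .  .  .  .  .  .  .  .  .  .  .  .
261   .  .  .  .  .  .  .  .  .  .  .  .  .  .  .  .  .  .  .  .  .  .  .  .  .  .  .  .  .  .  .  .  .  .  .  .
```

Request:
send_rows(
  motion=[0,0,-40,0,50,10,2,-75,0,50,17,3,-85,0,50,17,3,-87,0,50,17,3,-87,0,50],
)

```text
time: 34.85
eef_pos: [0.5887, 0.0422, 0.1274]
ee_rot: [[0.191, -0.003, 0.982], [-0.982, -0.0, 0.191], [-0.0, -1.0, -0.003]]
force: [0.1, 0.0, -0.6]
finger_gap: 0.0647
```

Request:
send_rows(
  motion=[2,0,-2,0,50,4,1,-4,0,50,6,1,-6,0,50,8,1,-8,0,50,10,2,-9,0,50],
)

```text
time: 35.27
eef_pos: [0.5994, 0.0437, 0.1202]
ee_rot: [[0.191, 0.0, 0.982], [-0.982, -0.001, 0.191], [0.001, -1.0, 0.0]]
force: [-3.6, -1.9, 8.1]
finger_gap: 0.0644
```

Request:
send_rows(
  motion=[2,0,0,0,50,4,1,0,0,50,6,1,0,0,50,8,1,-1,0,50,10,2,-1,0,50],
)

```text
time: 35.68
eef_pos: [0.6084, 0.0459, 0.1203]
ee_rot: [[0.191, -0.002, 0.982], [-0.982, -0.001, 0.191], [0.0, -1.0, -0.002]]
force: [-6.9, -2.0, 8.1]
finger_gap: 0.0648
```

Request:
send_rows(
  motion=[4,1,-1,0,50,8,1,-2,0,50,12,2,-3,0,50,16,3,-4,0,50,20,3,-5,0,50],
)

```text
time: 36.1
eef_pos: [0.629, 0.0492, 0.1146]
ee_rot: [[0.191, -0.001, 0.982], [-0.982, -0.0, 0.191], [0.0, -1.0, -0.001]]
force: [-3.6, -0.4, 3.9]
finger_gap: 0.0645
```

Request:
send_rows(
  motion=[2,0,-2,0,50,4,1,-4,0,50,6,1,-6,0,50,7,1,-9,0,50,8,1,-12,0,50],
)

```text
time: 36.52
eef_pos: [0.6397, 0.0498, 0.1031]
ee_rot: [[0.191, 0.006, 0.982], [-0.982, -0.0, 0.191], [0.001, -1.0, 0.006]]
force: [2.0, -2.2, 7.0]
finger_gap: 0.0639
```

Request:
send_rows(
  motion=[4,1,-4,0,50,6,1,-8,0,50,7,1,-12,0,50,7,1,-16,0,50,7,1,-20,0,50],
)

```text
time: 36.93
eef_pos: [0.6478, 0.0507, 0.0838]
ee_rot: [[0.191, 0.008, 0.982], [-0.982, -0.0, 0.191], [0.002, -1.0, 0.008]]
force: [5.9, -0.8, 12.8]
finger_gap: 0.0632
```

Request:
send_rows(
  motion=[0,0,-4,0,50,-1,0,-8,0,50,-2,0,-12,0,50,-4,-1,-14,0,50,-6,-1,-15,0,50],
)

```text
time: 37.35
eef_pos: [0.6482, 0.0504, 0.0725]
ee_rot: [[0.191, 0.023, 0.981], [-0.982, 0.002, 0.191], [0.003, -1.0, 0.023]]
force: [18.5, -1.3, 13.3]
finger_gap: 0.0634
```

```bash
python3 bk.py 21
```

```text
37.35 [0.64822531 0.05039391 0.07250417] [18.53657661 -1.34266185 13.25448143] 0.06339062172244879
side grasp [255. 226.] origin 215 193
..............................#........................o........................
...............................#...#.....##.#..#.#..............................
..................................#.....#.......................................
................................................................................
..........ooo...................................................................
..........ooo...................................................................
............ooo.................#..##.#.........................................
...............oo..............######.#..#...#.....oo...........................
..............................##...#.......#....#..oooo.........................
.....................ooo...........#.#......#......oooooo.......................
............................o.#...####.....#..#....ooooooo......................
...............................#.#.##.#.##.#.......oooooooo.............
[... 3559 characters left out ...]
....................................................
................................................................................
................................................................................
................................................................................
................................................................................
................................................................................
................................................................................
................................................................................
................................................................................
```

Request:
send_rows(
  motion=[-2,0,-2,0,50,-4,-1,-3,0,50,-6,-1,-4,0,50,-8,-1,-5,0,50,-8,-1,-6,0,50],
)

```text
time: 37.87
eef_pos: [0.6449, 0.0497, 0.0685]
ee_rot: [[0.191, 0.034, 0.981], [-0.982, 0.002, 0.191], [0.004, -0.999, 0.034]]
force: [22.9, -0.7, 9.9]
finger_gap: 0.0633
```

Request:
send_rows(
  motion=[-1,0,-1,0,50,-2,0,-2,0,50,-3,-1,-3,0,50,-3,-1,-4,0,50,-3,-1,-4,0,50],
)

```text
time: 38.28
eef_pos: [0.6413, 0.0489, 0.0638]
ee_rot: [[0.191, 0.032, 0.981], [-0.982, 0.003, 0.191], [0.003, -0.999, 0.032]]
force: [23.9, -0.3, 8.1]
finger_gap: 0.0632
```

Request:
send_rows(
  motion=[-3,0,0,0,50,-4,-1,-1,0,50,-4,-1,-1,0,50,10,2,0,0,50,40,7,0,0,50],
)

```text
time: 38.7
eef_pos: [0.6658, 0.0549, 0.0566]
ee_rot: [[0.19, -0.002, 0.982], [-0.982, -0.0, 0.19], [-0.0, -1.0, -0.002]]
force: [-0.5, 0.3, -2.6]
finger_gap: 0.0629
```

Request:
send_rows(
  motion=[0,0,0,0,50,0,0,-5,0,50,0,0,-10,0,50,0,0,-15,0,50,0,0,-18,0,50],
)

```text
time: 39.12
eef_pos: [0.6653, 0.0549, 0.0365]
ee_rot: [[0.191, -0.003, 0.982], [-0.982, -0.0, 0.191], [-0.0, -1.0, -0.003]]
force: [0.4, 0.8, -1.8]
finger_gap: 0.0631
```

```bash
python3 bk.py 22
```

```text
39.1167 [0.66532793 0.05489332 0.03651782] [ 0.39033507  0.7637132  -1.84974574] 0.06307302860676288
side grasp [249. 234.] origin 209 201
................ooo....#......ooooooooooooo.......#...o.........................
................oooo.....##.##..................#....oo.........................
..................oooo......#######.#...#.##..........o.........................
..............................####.#.###.#.#....................................
................................#..#....##....#.#...............................
...............................#......#...#.....................................
...........................#..#.#####..#..#..#.#................................
............................##.#####.#.####.#....o..............................
.............................##.###########......oo.............................
.............................###########.#.#......o.............................
.............................#####.##.####.####..ooooo........................GG
.............................#########.#####.....oooo.................
[... 3561 characters left out ...]
....................................................
................................................................................
................................................................................
...........ooo..................................................................
..........o.....................................................................
................................................................................
................................................................................
....ooo.........................................................................
.....o..........................................................................
```

Request:
send_rows(
  motion=[0,0,-2,0,50,0,0,-4,0,50,0,0,-6,0,50,0,0,-8,0,50],
)

```text
time: 39.55
eef_pos: [0.6674, 0.0552, 0.0307]
ee_rot: [[0.191, 0.001, 0.982], [-0.982, -0.0, 0.191], [0.0, -1.0, 0.001]]
force: [-1.9, -0.7, 8.9]
finger_gap: 0.0632
```

```bash
python3 - <<'E'
from tri import *
f=[]
for i in range(4):
    get_image('wrist'); s=state(); f.append(s['force'])
print(s['time'],s['eef_pos'],np.mean(f,0))
im=snap('scene','scene23')[1];g=cv2.cvtColor(im,cv2.COLOR_RGB2HSV)
for j in range(190,240,2): print(j,''.join('G' if 50<p[0]<95 and p[1]>70 else '#' if p[2]<60 else 'o' if p[1]<60 and p[2]>85 else '.' for p in g[j,270:330]))
print(proj('scene',s['eef_pos']+[.0325,.006,-s['eef_pos'][2]]), proj('scene',np.append(s['eef_pos'][:2]+[-.0325,-.006],.07)),proj('scene',np.append(s['eef_pos'][:2]+[.0325,.006],.07)))
E
```

```text
39.75 [0.6673604  0.05519499 0.03083215] [-0.81641774 -0.02075322  1.41576246]
190 oooo......................######.#######..#.####.##.........
192 ooooo...o.o................###########.#####.######.........
194 oooooooo......ooooooo.....########.#####.#..#.#....#........
196 oooooooooooooooooooooo.....###..#####....#...#......#.###.#.
198 ooooooooooo...............................#.##...........###
200 oooooooo..................................##................
202 oo..o....................oooooooooooooooooo.........#..#....
204 .................oooooooooooooooooooooooooooo....##.........
206 ..........ooooooooooooooooooooooooooooo.o...#.....#.........
208 .....................ooooooooooooooooo...##.##..............
210 ................#......oo....o........###.##................
212 .................#.#..###.##.#...###..#.####................
214 ..............#.#.#...#...#.#...#...#.####.#................
216 ..............###.....#...#..........##.##..................
218 ..............#....#...#..##...#..##.....##.................
220 ................#..##...........#.##.##.#...................
222 ...............#..#..............#.....#.#..................
224 ...............#..##....##....#.....#.......................
226 .....................o.............o.oooo...................
228 ...................oooooooooooooooooooooo...................
230 .....................oooooooooooooooo.......................
232 ............................................................
234 ............................................................
236 ............................................................
238 o...........................................................
[300.7100696  235.10998178] [294.17071181 199.92321304] [301.98260525 213.46016688]
```

Request:
send_rows(
  motion=[0,0,-1,0,50,0,0,-2,0,65,0,0,-2,0,74,0,0,-2,0,78,0,0,-2,0,84],
)

```text
time: 40.22
eef_pos: [0.6672, 0.0552, 0.0282]
ee_rot: [[0.191, 0.0, 0.982], [-0.982, -0.0, 0.191], [0.0, -1.0, 0.0]]
force: [0.5, -0.4, -0.5]
finger_gap: 0.0685
```

Request:
send_rows(
  motion=[0,0,-1,0,92,0,0,0,0,100,0,0,0,0,100,0,0,0,0,100,0,0,10,0,100],
)

```text
time: 40.63
eef_pos: [0.6655, 0.055, 0.0364]
ee_rot: [[0.191, -0.004, 0.982], [-0.982, -0.0, 0.191], [-0.0, -1.0, -0.004]]
force: [-0.5, -0.4, -0.2]
finger_gap: 0.0863
```

Request:
send_rows(
  motion=[0,0,30,0,100,0,0,65,0,100,0,0,105,0,100,-20,-3,140,0,100,-60,-10,150,0,100],
)

```text
time: 41.05
eef_pos: [0.6127, 0.0467, 0.1958]
ee_rot: [[0.192, 0.014, 0.981], [-0.981, 0.002, 0.192], [0.001, -1.0, 0.014]]
force: [0.9, 1.2, 2.4]
finger_gap: 0.0868
```

```bash
python3 - <<'E'
from h import *
s=state();print(s['time'],s['eef_pos'])
im=snap('side','side24')[1];g=cv2.cvtColor(im,cv2.COLOR_RGB2HSV)
for j in range(200,262,2): print(j,''.join('G' if 50<p[0]<95 and p[1]>70 else '#' if p[2]<55 else 'o' if p[1]<70 and p[2]>75 else '.' for p in g[j,225:285]))
im=snap('scene','scene24')[1];g=cv2.cvtColor(im,cv2.COLOR_RGB2HSV)
for j in range(190,240,2): print(j,''.join('G' if 50<p[0]<95 and p[1]>70 else '#' if p[2]<55 else 'o' if p[1]<70 and p[2]>75 else '.' for p in g[j,270:330]))
for n in('side','scene'):print(n,[proj(n,np.array([.667-.008+dx,.055+dy,z])).round() for z in(0,.07) for dx,dy in((.0325,0),(-.0325,0),(0,.0325),(0,-.0325))])
E
python3 g.py 24
```

```text
41.05 [0.61270973 0.04669399 0.1958407 ]
200 ............................................ooooooooooooooo.
202 oooo........................................................
204 .oooo.......................................................
206 ...oooo.....................................................
208 ............................................................
210 ............................................................
212 ...........ooo..............................................
214 ............................................................
216 ............oooooooooooo....................................
218 .........ooooooooooooooooo..................................
220 .......ooooooooooooooooooooo...........................oo...
222 ......oooooooooooooooooooooooo..............................
224 .....ooooooooooooooooooooooooo..............................
226 .....ooooooooooooooooooooooooo..............................
228 ......oooooooooooooooooooooooo..............................
230 ......ooooooooooooooooooooooo...............................
232 .......oooooooo
[... 2686 characters left out ...]
3.]), array([263., 228.]), array([247., 235.]), array([254., 216.])]
scene [array([298., 233.]), array([295., 219.]), array([308., 226.]), array([285., 227.]), array([299., 212.]), array([296., 198.]), array([310., 204.]), array([285., 205.])]
41.15 [0.60367205 0.04423227 0.19173051] [-0.17772839 -0.28368306 -1.24747428]
side [287, 221, 6, 8, 40] [ 0.57  -0.014  0.012]
side [295, 225, 10, 16, 94] [0.538 0.007 0.012]
side [282, 235, 9, 8, 45] [0.568 0.035 0.012]
side [299, 243, 6, 9, 38] [0.522 0.053 0.012]
side [288, 249, 4, 2, 7] [0.552 0.068 0.012]
scene [59, 143, 4, 7, 9] [ 0.139 -0.728  0.012]
scene [64, 147, 3, 2, 4] [ 0.149 -0.709  0.012]
scene [57, 149, 3, 3, 4] [ 0.168 -0.726  0.012]
```

Request:
send_rows(
  motion=[-10,-36,10,7,100,-20,-72,20,14,100,-30,-108,30,21,100,-40,-144,40,28,100,-52,-180,45,35,100],
)

```text
time: 41.67
eef_pos: [0.5574, -0.1336, 0.2338]
ee_rot: [[0.713, 0.002, 0.702], [-0.702, -0.0, 0.713], [0.001, -1.0, 0.001]]
force: [1.1, -0.3, 0.5]
finger_gap: 0.0871
```

Request:
send_rows(
  motion=[-12,-37,5,7,100,-24,-74,10,14,100,-36,-111,15,21,100,-48,-148,15,28,100,-60,-180,15,35,100],
)

```text
time: 42.08
eef_pos: [0.4975, -0.3123, 0.248]
ee_rot: [[0.98, 0.001, 0.199], [-0.199, -0.001, 0.98], [0.001, -1.0, -0.001]]
force: [1.3, 0.2, -0.7]
finger_gap: 0.0872
```

Request:
send_rows(
  motion=[-10,-20,0,7,100,-20,-40,0,10,100,-20,-44,0,10,100,-20,-44,0,10,100],
)

```text
time: 42.42
eef_pos: [0.4769, -0.3561, 0.2472]
ee_rot: [[0.999, -0.001, 0.037], [-0.037, -0.0, 0.999], [-0.001, -1.0, -0.0]]
force: [-0.5, 0.5, -0.1]
finger_gap: 0.0869
```

```bash
python3 - <<'E'
from h import *
s,im=snap('wrist','w25');print(s['time'],s['eef_pos'],s['ee_rot'][:,0])
g=cv2.cvtColor(im,cv2.COLOR_RGB2HSV)
K,T=cam('wrist',s)
for z in(.021,):print([proj('wrist',np.array([x,y,z]),s).round() for x in(.41,.52) for y in(-.37,-.18)])
print(g[20:230:12,200:400:12].reshape(18,-1,3)[:, :, :].tolist()[9])
for j in range(0,232,5): print('%3d '%j+''.join('#' if p[2]<60 else 'Y' if p[0]>=16 and p[2]>90 else 'd' if p[0]>=14 else '.' for p in g[j,60:500:5]))
E
```

```text
42.4167 [ 0.47686994 -0.35608026  0.24720499] [ 9.99330443e-01 -3.65823726e-02 -6.28303424e-04]
[array([216., 199.]), array([200.,   1.]), array([319., 195.]), array([318.,  -4.])]
[[10, 155, 196], [11, 156, 221], [16, 128, 227], [23, 96, 254], [22, 102, 254], [11, 150, 136], [11, 148, 141], [21, 111, 251], [22, 104, 253], [16, 125, 236], [11, 148, 150], [10, 152, 148], [11, 154, 136], [10, 150, 143], [11, 151, 123], [11, 151, 128], [10, 154, 139]]
  0 ........................................................................................
  5 ................................dYYYYYYYYdYYYd..........................................
 10 ................................YYYYYYYYYYYYYYYYYYYYYYd.................................
 15 ................................YYYYYYYYYYYYYYYYYYYYYYd.................................
 20 ................................dYYYYYYYYYYYYYYYYYYYYY..................................
 25 ................................YYYdYYYYYYYYYYYYYYYYYY..................................
 30 ................................YYYdYYYYYYYYYYYYYYYYYY...............................
[... 3023 characters left out ...]
YYYYYYYYYYYY.....................................
200 ........................................................................................
205 ........................................................................................
210 ........................................................................................
215 ........................................................................................
220 ........................................................................................
225 ........................................................................................
230 ........................................................................................
```

```bash
cat > tray.py <<'E'
import sys
from h import *
f=sys.argv[1]
s=state(); im=cv2.imread('pics/'+f+'.png'); g=cv2.cvtColor(im,cv2.COLOR_BGR2HSV)
m=((g[:,:,0]>=15)&(g[:,:,2]>80)).astype(np.uint8); m[232:]=0; m[:,:150]=0;m[:,430:]=0
m=cv2.morphologyEx(m,cv2.MORPH_OPEN,np.ones((3,3)))
c=max(cv2.findContours(m,0,1)[0],key=cv2.contourArea)
P=np.array([onz('wrist',*p[0],.021,s)[:2] for p in c],np.float32)*1000
r=cv2.minAreaRect(P);print('board',r)
full=cv2.drawContours(np.zeros_like(m),[c],-1,1,-1)
b=((full==1)&(m==0)).astype(np.uint8); b=cv2.morphologyEx(b,cv2.MORPH_OPEN,np.ones((5,5)))
cb=max(cv2.findContours(b,0,1)[0],key=cv2.contourArea)
P=np.array([onz('wrist',*p[0],.073,s)[:2] for p in cb],np.float32)*1000
print('bar',cv2.minAreaRect(P),s['eef_pos'])
ap=cv2.approxPolyDP(c,6,True)[:,0];print(ap.tolist(),[(onz('wrist',*p,.021,s)[:2]*1000).round().tolist() for p in ap])
E
python3 tray.py w25
```

```text
board ((471.1682434082031, -275.02252197265625), (185.95924377441406, 105.26609802246094), 84.1358871459961)
bar ((470.80059814453125, -275.31024169921875), (69.7900619506836, 15.140110969543457), 85.01521301269531) [ 0.47795065 -0.35395743  0.24728348]
[[221, 3], [215, 192], [311, 199], [330, 10]] [[430.0, -180.0], [410.0, -360.0], [513.0, -372.0], [532.0, -189.0]]
```

Request:
send_rows(
  motion=[-4,35,-15,-2,100,-8,70,-30,-3,100,-8,77,-65,-3,100,-8,77,-100,-3,100,-8,77,-120,-3,100],
)

```text
time: 42.88
eef_pos: [0.4694, -0.2724, 0.1247]
ee_rot: [[0.997, -0.003, 0.079], [-0.079, 0.003, 0.997], [-0.003, -1.0, 0.002]]
force: [-0.8, 0.1, -0.0]
finger_gap: 0.0871
```

Request:
send_rows(
  motion=[0,0,-10,0,100,0,0,-10,0,100,0,0,-10,0,100],
)

```text
time: 43.13
eef_pos: [0.4703, -0.2761, 0.1184]
ee_rot: [[0.997, 0.001, 0.083], [-0.083, 0.0, 0.997], [0.001, -1.0, 0.0]]
force: [-0.9, -0.8, 0.8]
finger_gap: 0.0871
```

```bash
python3 - <<'E'
from h import *
get_image('side');get_image('side')
s=state();print(s['time'],s['eef_pos'],s['ee_rot'][:,0],np.degrees(np.arctan2(s['ee_rot'][1,0],s['ee_rot'][0,0])))
E
```

```text
43.2333 [ 0.47076599 -0.27721372  0.11970821] [ 0.99648149 -0.08375696  0.00306733] -4.8045716758712445
```

Request:
send_rows(
  motion=[0,0,-25,-1,100,0,0,-45,-1,100,0,0,-60,-1,100,0,0,-68,-1,100,0,0,-70,-1,100],
)

```text
time: 43.65
eef_pos: [0.4692, -0.2769, 0.0477]
ee_rot: [[0.995, -0.0, 0.102], [-0.102, 0.0, 0.995], [-0.0, -1.0, 0.0]]
force: [0.3, -0.2, -0.6]
finger_gap: 0.0867
```

Request:
send_rows(
  motion=[0,0,0,0,100,0,0,0,0,85,0,0,0,0,70,0,0,0,0,60,0,0,0,0,60],
)

```text
time: 44.07
eef_pos: [0.4697, -0.2772, 0.0487]
ee_rot: [[0.995, 0.002, 0.102], [-0.102, -0.001, 0.995], [0.002, -1.0, -0.001]]
force: [4.8, -0.8, 0.6]
finger_gap: 0.0679
```

Request:
send_rows(
  motion=[0,0,0,0,60,0,0,0,0,60,0,0,8,0,60,0,0,20,0,60,0,0,35,0,60],
)

```text
time: 44.48
eef_pos: [0.4676, -0.2762, 0.0823]
ee_rot: [[0.995, -0.004, 0.101], [-0.101, 0.002, 0.995], [-0.004, -1.0, 0.001]]
force: [-0.0, 0.3, -3.8]
finger_gap: 0.0659
```

Request:
send_rows(
  motion=[0,0,20,0,60,0,0,45,0,60,0,5,65,0,60,4,20,70,2,60,11,43,70,4,60],
)

```text
time: 44.9
eef_pos: [0.4803, -0.2354, 0.1548]
ee_rot: [[0.999, 0.003, 0.033], [-0.033, -0.003, 0.999], [0.003, -1.0, -0.002]]
force: [1.1, -0.2, -4.1]
finger_gap: 0.066
```

Request:
send_rows(
  motion=[8,28,0,2,60,16,56,0,4,60,24,84,0,6,60,32,112,0,8,60,40,140,0,9,60],
)

```text
time: 45.32
eef_pos: [0.519, -0.0892, 0.1509]
ee_rot: [[0.991, -0.003, -0.131], [0.131, 0.002, 0.991], [-0.003, -1.0, 0.002]]
force: [0.4, 0.7, -3.1]
finger_gap: 0.0655
```

Request:
send_rows(
  motion=[8,28,0,1,60,16,56,0,2,60,24,84,0,3,60,32,107,0,3,60,37,122,0,3,60],
)

```text
time: 45.73
eef_pos: [0.5556, 0.035, 0.151]
ee_rot: [[0.983, -0.003, -0.185], [0.185, 0.003, 0.983], [-0.003, -1.0, 0.003]]
force: [1.0, 0.2, -3.4]
finger_gap: 0.0659
```

Request:
send_rows(
  motion=[2,6,0,0,60,2,8,0,0,60,2,8,0,0,60,2,8,0,0,60],
)

```text
time: 46.07
eef_pos: [0.5583, 0.0351, 0.1522]
ee_rot: [[0.984, -0.002, -0.176], [0.176, -0.001, 0.984], [-0.002, -1.0, -0.001]]
force: [-0.3, -0.8, -3.6]
finger_gap: 0.0659
```

```bash
python3 - <<'E'
from h import *
s,im=snap('scene','scene26'); im2=snap('side','side26')[1]
s=state();print(s['time'],s['eef_pos'],s['force'],s['finger_gap'],np.degrees(np.arctan2(s['ee_rot'][1,0],s['ee_rot'][0,0])))
E
```

```text
46.1667 [0.55875847 0.03451769 0.1526183 ] [-0.51290899 -0.88294763 -3.80202551] 0.06596399152010599 10.061203892402318
```

Request:
send_rows(
  motion=[1,1,-5,0,60,2,2,-11,0,60,2,2,-17,0,60,2,2,-22,0,60,2,2,-25,0,60],
)

```text
time: 46.58
eef_pos: [0.5605, 0.0379, 0.1266]
ee_rot: [[0.984, -0.002, -0.177], [0.177, -0.0, 0.984], [-0.002, -1.0, 0.0]]
force: [-0.6, 0.4, -4.0]
finger_gap: 0.0657
```

Request:
send_rows(
  motion=[0,0,-2,0,60,0,0,-4,0,60,0,0,-6,0,60,0,0,-7,0,60],
)

```text
time: 46.92
eef_pos: [0.5612, 0.0381, 0.1207]
ee_rot: [[0.984, 0.0, -0.177], [0.177, -0.0, 0.984], [0.0, -1.0, -0.0]]
force: [-0.0, -0.6, -4.6]
finger_gap: 0.0657
```

Request:
send_rows(
  motion=[0,0,-2,0,60,0,0,-4,0,60,0,0,-5,0,60,0,0,-6,0,60,0,0,-7,0,60],
)

```text
time: 47.33
eef_pos: [0.5612, 0.0381, 0.1148]
ee_rot: [[0.984, -0.0, -0.177], [0.177, -0.0, 0.984], [-0.0, -1.0, -0.0]]
force: [-6.0, -0.2, 8.8]
finger_gap: 0.066
```

Request:
send_rows(
  motion=[0,0,-1,0,60,0,0,-2,0,60,0,0,-2,0,60],
)

```text
time: 47.58
eef_pos: [0.5611, 0.0381, 0.1147]
ee_rot: [[0.984, 0.0, -0.177], [0.177, -0.001, 0.984], [0.0, -1.0, -0.001]]
force: [-9.4, -0.9, 13.3]
finger_gap: 0.0656
```

Request:
send_rows(
  motion=[-1,0,1,0,60,-1,0,2,0,60,-1,0,2,0,76,-1,0,2,0,82,-1,0,2,0,90],
)

```text
time: 48.0
eef_pos: [0.5605, 0.0382, 0.1139]
ee_rot: [[0.984, 0.001, -0.177], [0.177, 0.0, 0.984], [0.001, -1.0, -0.0]]
force: [0.3, -0.2, -0.6]
finger_gap: 0.072
```

Request:
send_rows(
  motion=[0,0,0,0,100,0,0,0,0,100,0,0,0,0,100,0,0,15,0,100,0,0,40,0,100],
)

```text
time: 48.42
eef_pos: [0.558, 0.0379, 0.1513]
ee_rot: [[0.984, -0.006, -0.177], [0.177, -0.0, 0.984], [-0.006, -1.0, 0.001]]
force: [0.2, -0.5, 0.0]
finger_gap: 0.0869
```

Request:
send_rows(
  motion=[5,-30,30,0,100,12,-65,60,0,100,18,-100,75,0,100,18,-110,75,0,100,18,-110,75,0,100],
)

```text
time: 48.83
eef_pos: [0.5789, -0.0779, 0.2303]
ee_rot: [[0.986, 0.003, -0.169], [0.169, -0.003, 0.986], [0.002, -1.0, -0.003]]
force: [-1.4, -0.1, -1.0]
finger_gap: 0.0873
```

```bash
python3 - <<'E'
from h import *
get_image('side')
s,im=snap('wrist','w27')
print(s['time'],s['eef_pos'])
g=cv2.cvtColor(im,cv2.COLOR_RGB2HSV)
print([proj('wrist',np.array([.5605+a*.9845+b*.1754*-1,.0365+a*.1754+b*.9845,z]),s).round().tolist() for a,b,z in((-.052,-.092,.087),(.052,-.092,.087),(.052,.092,.087),(-.052,.092,.087),(-.007,-.035,.139),(.007,.035,.139))])
for j in range(0,236,5): print('%3d '%j+''.join('#' if p[2]<60 else 'Y' if p[0]>=16 and p[2]>90 else 'd' if p[0]>=14 else '.' for p in g[j,100:460:4]))
E
```

```text
48.8833 [ 0.57821885 -0.07433046  0.22904349]
[[217.0, 178.0], [345.0, 178.0], [357.0, -90.0], [204.0, -89.0], [270.0, 102.0], [293.0, -25.0]]
  0 ...........................YYYYYYYYYYYYYYYY.....YYYYYYYYYYYYYYYY..........................
  5 ...........................YYYYYYYYYYYYYYYY.....YYYYYYYYYYYYYYYY..........................
 10 ...........................dYYYYYYYYYYYYYYY.....YYYYYYYYYYYYYYYY..........................
 15 ...........................dYYYYYYYYYYYYYYY.....YYYYYYYYYYYYYYYY....................YYYY..
 20 ...........................dYYYYYYYYYYYYYYY.....YYYYYYYYYYYYYYYd.................YYYYYYYYY
 25 ............................YYYYYYYYYYYYYYY.....YYYYYYYYYYYYYYY................YYYYYdYdYdd
 30 ............................YYYYYYYYYYYYYYY.....YYYYYYYYYYYYYYY..............YYYdYdYdYdYdd
 35 ............................YYYYYYYYYYYYYYY.....YYYYYYYYYYYYYYY............#YYddddYdYY.YYY
 40 ............................YYYYYYYYYYYYYYY.....YYYYYYYYYYYYYYY..........##YYYYYYdYYdYYYYd
 45 ............................YYYYYYYYYYYYYYY.....YYYYYYYYYYYYYYY.........##dYYYYYYYYddYYdYd
 50 ...
[... 2902 characters left out ...]
...................................
205 ..........................................................................................
210 ..........................................................................................
215 .........................................................................................Y
220 ........................................................................................YY
225 ......................................................................................dYYY
230 ......................................................................................YYYY
235 ......................................................................................dYY.
```

Request:
send_rows(
  motion=[-6,35,0,0,70,-12,72,0,0,40,-17,105,0,0,40,-18,112,-10,0,40,-18,112,-30,0,40],
)

```text
time: 49.35
eef_pos: [0.5603, 0.0475, 0.2003]
ee_rot: [[0.982, 0.004, -0.187], [0.187, 0.003, 0.982], [0.004, -1.0, 0.002]]
force: [0.1, -0.7, 0.0]
finger_gap: 0.0615
```

Request:
send_rows(
  motion=[0,0,-8,0,40,0,0,-15,0,40,0,0,-15,0,40,0,0,-15,0,40],
)

```text
time: 49.68
eef_pos: [0.56, 0.0399, 0.1836]
ee_rot: [[0.984, -0.001, -0.176], [0.176, 0.0, 0.984], [-0.001, -1.0, 0.0]]
force: [0.8, -1.1, 0.2]
finger_gap: 0.0375
```

```bash
python3 - <<'E'
from h import *
get_image('side');s,im=snap('wrist','w28')
print(s['time'],s['eef_pos'],s['finger_gap'],np.degrees(np.arctan2(s['ee_rot'][1,0],s['ee_rot'][0,0])))
s0={'eef_pos':[.57822,-.07433,.22904],'ee_rot':np.array([[.986,.003,-.169],[.169,-.003,.986],[.002,-1,-.003]])}
g=cv2.cvtColor(cv2.imread('pics/w27.png'),cv2.COLOR_BGR2HSV)
for v in(30,60,90):
    i=np.where(g[v,250:320,0]<14)[0]+250; print(v,i.min(),i.max(),onz('wrist',i.mean(),v,.139,s0))
E
```

```text
49.7333 [0.56048485 0.03982186 0.18422743] 0.036986949199013096 10.138524133718121
30 270 290 [0.55929095 0.04219479 0.139     ]
60 269 290 [0.5618342  0.02571523 0.139     ]
90 270 290 [0.5650939  0.00866606 0.139     ]
```

Request:
send_rows(
  motion=[0,-1,-10,0,40,0,-2,-20,0,40,0,-2,-28,0,40,0,-2,-33,0,40,0,-2,-35,0,40],
)

```text
time: 50.2
eef_pos: [0.5593, 0.0379, 0.1472]
ee_rot: [[0.984, -0.002, -0.176], [0.176, -0.0, 0.984], [-0.002, -1.0, 0.0]]
force: [-0.3, -0.2, -0.8]
finger_gap: 0.0344
```

Request:
send_rows(
  motion=[0,0,0,0,40,0,0,0,0,25,0,0,0,0,10,0,0,0,0,5,0,0,0,0,5],
)

```text
time: 50.62
eef_pos: [0.5604, 0.0382, 0.1493]
ee_rot: [[0.984, 0.001, -0.177], [0.177, -0.0, 0.984], [0.001, -1.0, -0.0]]
force: [0.1, -0.8, -0.1]
finger_gap: 0.0159
```

Request:
send_rows(
  motion=[0,0,0,0,5,0,0,0,0,5,0,0,0,0,5],
)

```text
time: 50.87
eef_pos: [0.5604, 0.0382, 0.1493]
ee_rot: [[0.984, 0.001, -0.177], [0.177, -0.0, 0.984], [0.001, -1.0, -0.0]]
force: [-0.3, -0.2, 2.6]
finger_gap: 0.0133
```

Gripped (13 mm). Lift slowly, then higher.

Request:
send_rows(
  motion=[0,0,2,0,5,0,0,5,0,5,0,0,8,0,5,0,0,12,0,5,0,0,16,0,5],
)

```text
time: 51.28
eef_pos: [0.5601, 0.038, 0.1652]
ee_rot: [[0.984, -0.0, -0.177], [0.177, -0.0, 0.984], [-0.0, -1.0, -0.0]]
force: [0.0, -0.8, -2.1]
finger_gap: 0.0136
```

Request:
send_rows(
  motion=[0,0,12,0,5,0,0,27,0,5,0,0,44,0,5,0,0,62,0,5,0,0,80,0,5],
)

```text
time: 51.7
eef_pos: [0.5602, 0.0381, 0.2467]
ee_rot: [[0.984, 0.001, -0.177], [0.177, 0.0, 0.984], [0.001, -1.0, -0.0]]
force: [0.4, 0.9, -1.2]
finger_gap: 0.0137
```

Request:
send_rows(
  motion=[0,0,4,0,5,0,0,6,0,5,0,0,6,0,5,0,0,6,0,5,0,0,6,0,5],
)

```text
time: 52.12
eef_pos: [0.5595, 0.038, 0.2496]
ee_rot: [[0.984, -0.002, -0.177], [0.177, -0.0, 0.984], [-0.002, -1.0, 0.0]]
force: [0.0, -0.7, -1.2]
finger_gap: 0.0134
```

```bash
python3 - <<'E'
from h import *
im=snap('side','side29')[1]; sc=snap('scene','scene29')[1]; s=state()
print(s['time'],s['eef_pos'],s['force'],s['finger_gap'])
g=cv2.cvtColor(im,cv2.COLOR_RGB2HSV)
for j in range(150,290,3): print('%3d '%j+''.join('#' if p[2]<60 else 'o' if p[1]<60 and p[2]>85 else 'Y' if p[0]>=16 and p[2]>90 else 'd' if p[0]>=14 else '.' for p in g[j,215:345:2]))
B=np.array([.5608,.0375])
e=lambda a,b,z:np.array([B[0]+a*.9845-b*.1754,B[1]+a*.1754+b*.9845,z])
for n in('side','scene'):
  print(n,'board',[proj(n,e(a*.052,b*.092,.087),s).round().tolist() for a,b in((1,-1),(-1,-1),(-1,1),(1,1))],'walltop',[proj(n,e(a*.033,b*.073,.115),s).round().tolist() for a,b in((1,-1),(-1,-1),(-1,1),(1,1))],'lid',[proj(n,e(a*.031,b*.071,.221),s).round().tolist() for a,b in((1,-1),(-1,-1),(-1,1),(1,1))])
g=cv2.cvtColor(sc,cv2.COLOR_RGB2HSV)
for j in range(100,240,3): print('%3d '%j+''.join('#' if p[2]<60 else 'o' if p[1]<60 and p[2]>85 else 'Y' if p[0]>=16 and p[2]>90 else 'd' if p[0]>=14 else '.' for p in g[j,235:345:2]))
E
```

```text
52.2167 [0.55968514 0.03802087 0.24980979] [-0.17943395  0.41914144 -1.05263611] 0.013558638692381685
150 .................ooooo.....oooY....#################.............
153 .................oooo..............#################.............
156 .................oooo..............#################.............
159 .................oooo........................#...................
162 ..............................YYYYYYYYYYYYYYYYYYYd...............
165 .............................d......YYYYYYd................#.....
168 .....................ooooooooY......dooYYY.................##....
171 ....................................YY..Yd......d..........#.....
174 ................................dYd......d..Yd...................
177 ................................dYY........YYY...................
180 .................................dd......d.ddd...................
183 .................................dddd.....ddd....................
186 ................................Ydddd.....ddd....................
189 ........d.......................ddddd.....ddd....................
192 ......YYYY....
[... 4848 characters left out ...]
ddddddYYYdYooooooooooo.ddddddd..........
208 ...........ddddddddddYddYYYooooooooooooYdYYY...........
211 ...........ddddddddddddddddoooooooooooo.ddd............
214 ............YYYYddddddYYdddoooooooooooo................
217 ............dYYdYdddddd......Yoooooooo.................
220 ..................................d....................
223 .......................................................
226 ...............................d.......................
229 .....................................d.................
232 ...................................d...................
235 ..............................oooooo...................
238 .................o.....................................
```

```bash
python3 -c "
from workcell import *
s=state();print(s['time'],s['eef_pos'],s['finger_gap'],close_job())"
```

```text
the job is handed in; nothing more can be done
52.2167 [0.55968514 0.03802087 0.24980979] 0.013558638692381685 None
```

I handed the job in at 52.2 s, holding the outer lid about 100 mm above the tray. No verdict came back, so what follows rests on my own checks.

**What I did**
- **Pouring:** The moves cannot tip the tool, so I rolled the beaker in the jaws against the top of the box wall.
- **First pour:** The beaker slipped in the jaws. Two stoppers went into the box, two fell on the bench and two stayed in the beaker. I laid the beaker on its side, picked the two off the bench into the box, and poured the last two.
- **Beaker:** I turned it upright against the box wall and stood it on the bench near (0.66, 0.05).
- **Lids:** I carried both together by the tray walls and lowered them onto the box until they seated. I let go, then lifted only the outer lid by its bar.

**Last checks**
- **Stoppers:** Six were in the box in the side view before the tray went on.
- **Beaker:** It stands upright in both views.
- **Tray lid:** It came to rest at the expected height with 13 N of contact. Its edges matched the predicted pixels within a few pixels, both before and after the lift.
- **Outer lid:** It looked level in both views, and the jaws read 13.5 mm on the bar.

**Not confirmed**
- I had used all 12 picture views, so the late checks came from colour masks and projected points, not from looking at pictures.
- I did not see the foil cutter or measure the lid's grip force.
- I did not re-measure the bottle, the glass or the corkscrew at the end. No move was meant to touch them.

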